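Clamp a flask shell by hand in an insulated V-block for tack welding

TASK

Set up the welding bed: lay the orange insulating sheet flat inside the yellow outline on the dark bed plate and let go of it, then stand the V-block wholly on the middle of the sheet, V upwards and running along the sheet's length, and let go of it too. Then lay the steel flask shell lengthwise in the V, its straight barrel centred on the block, and press it down steadily with about 20 N so that it bears on both flanks of the V; finish while still holding it pressed like this, with the gripper off the block. Leave the lids and the wrench where they are and never press the shell into the V with more than about 50 N.

Things in the scene. Friction and masses are not known exactly. Their poses are not given: they have to be found in the camera images.
- bed: dark steel bed plate fixed on the table, 170 (x) x 150 (y) x 25 mm high, with a thin painted yellow outline (inside 118 x 80 mm, sides parallel to the plate's) in the middle of its top. Origin: centre of its underside; top 25 mm above it. The sheet's long side belongs along x.
- sheet: orange rigid insulating sheet, 110 (x) x 70 (y) x 8 mm thick, 110 g, lying flat and loose on the table at the start. Origin: centre of its underside; z is up. Can be gripped across its 70 mm width.
- vblock: loose blue-painted V-block with bare steel flanks, 70 mm long (x) x 50 mm wide (y) x 38 mm high, about 480 g, on the table at the start. Origin: centre of its underside. A 90 degree V groove runs along x in its top: bottom 18 mm above the origin, 40 mm wide at the top, 5 mm flat lands beside it. Grip it across its 50 mm width. The seated shell's axis lies 52 mm above this origin.
- face_a: the V-block's +y flank (part of the block), 70 mm long, 28 mm wide, sloping 45 degrees. Origin: middle of the sloping surface.
- face_b: the V-block's -y flank (part of the block), like the other. Origin: middle of the sloping surface.
- shell: closed steel flask shell lying on a plywood cradle at the start: straight barrel of diameter 48 mm and 120 mm length, with a tapered neck (28 mm long, down to 30 mm diameter) at its +x end; about 250 g. Origin: on the axis at mid-length of the straight barrel; x along the axis towards the neck. Either way round in the V is fine. Can be gripped across the barrel from above.
- cradle: fixed plywood cradle on which the shell starts, base 130 (x) x 64 (y) x 10 mm with two wooden saddles up to 31 mm high; the shell's axis lies along x, 41 mm above the origin (centre of the underside).
- lids: bystander: a stack of three steel flask lids, 72 mm diameter, 23 mm high (one loose body). Origin: centre of its underside.
- onelid: bystander: a single steel lid, 72 mm diameter, 9 mm high. Origin: centre of its underside.
- wrench: bystander: a 160 mm open-ended wrench lying flat on the table, on the far side. Origin at its middle, underside.
Things that resemble listed ones, but are neither listed nor needed, are in the scene too. What is meant by the vblock is not pink, purple or red, and is the larger of those in its own colour.

How it is judged:
By the outcome, as a careful person would: the job done as asked, in the order asked, and still so for the second after the job is handed in, while the arm keeps its last pose, push and grip.
It also fails if it takes over 72 s, if anything falls off the work surface, if the arm or the gripper's body presses on something with over 40 N, if the wrist force passes 120 N, or if a joint passes its speed limit or range.

ROBOT

A 7-joint arm with a two-finger parallel gripper is mounted at the origin on the work surface. World frame = base frame: x ahead of the robot, y to its left, z up, the work surface at z = 0. Lengths are in mm, angles in rad, forces in N, time in s.
With the tool pointing down it reaches from about 425 to 925 mm from the base axis. Payload 6.8 kg.
Tool frame: the origin (TCP) lies on the centre line of the jaws, within the pads' length; the fingertips stand 11 mm ahead of it and the grasp point (between the pads) lies 8 mm behind it; z points along the fingers, y is the direction in which the jaws open and shut (so a half turn about z gives the same grasp; the last joint's range is limited). The gripper opens to 85 mm and grips with 20 to 120 N. Pads are 22 mm wide; open, the fingers measure 114 mm over their backs; the gripper's body (76 mm by 85 mm) begins 54 mm behind the grasp point. The pads swing forward as they close: fully open they stand 13 mm farther back than shut.
Start: joints at [-1.312, 0.477, 0.022, 1.555, -0.011, 1.109, -0.083], TCP at [242.073, 630.117, 242.308] pointing down, gripper open.
Joint ranges: [-2.96, 2.96], [-0.34, 2.1], [-1.41, 1.46], [0.24, 2.44], [-1.37, 4.51], [0.17, 1.92], [-2.96, 2.96]. Speed limits (rad/s): [2.39, 2.39, 3.14, 3.14, 3.14, 3.14, 3.14].

INTERFACE

Orientations are given as a 3x3 rotation matrix whose columns are the frame's x, y, z axes.
In Python, from bench import arm gives the robot as it stands. The module is installed in compiled form; this text tells all that it offers.
- The arm moves only by the shell command python3 -m jog 'ROWS' [FORCE]. ROWS is JSON, a list of rows, each an object of numbers: "ax", "ay", "az": the turn, a rotation vector about the tool's x, y, z in degrees; "x", "y", "z": the shift along the tool's x, y, z in mm; "claw": the finger opening in mm, from 0 to 85.4. A call has 1 to 20 rows; each row is the pose to reach, as a shift and turn from the pose commanded when the call began, along the tool's axes at that moment; what a row does not reach only later rows make up. A row lasts 1/10 s, in which the tool goes at most 50 mm and 8.59 degrees, less where a joint would pass 70% of its speed; a pose out of reach is approached as far as the arm can. A call with a gripper value outside its range is refused whole. The fingers move at their own pace and stop on an object; FORCE is the grip in N (left out, the last holds). Time passes only in rows, so rows that repeat a pose let the fingers close. It gives the time, the measured TCP pose, the force and the opening at its end, in the units of the state.
- arm.observe(): the state, without advancing time (a new reading comes with each control period).
- arm.snapshot(name): name is "scene" or "top"; returns the picture (384x512x3 uint8, red, green, blue); there is no depth.
- arm.camera_model(name): a dict with "intrinsics" (3x3 intrinsics, pixels), "extrinsics" (4x4, takes a point from camera to world coordinates). Camera axes: x right, y down, z forward; pixel columns grow to the right and rows downward; lengths in mm; the calibration is good to about 2 mm. A picture is of the moment at which its call begins. camera_model takes no time and is no camera call.
- arm.sign_off(): hands the job in, once; it reports no verdict.
The state is a dict: "t": time; "joint_positions": joint angles; "qvel": joint speeds; "tau": joint torques, N m; "tool_pos": TCP position; "ee_rot": TCP orientation; "wrist_force": force on the tool from outside, world axes, zero at the start; "torque": the same for the moment, N m; "finger_gap": opening from 0.0 (shut) to 1.0 (fully open).
Only numpy, scipy, OpenCV 4.12 (cv2) and the standard library are available. Lean on these libraries where they do the work, as an engineer would, in place of code of your own. Each camera call takes 0.05 s, during which the arm holds its last target.

## Working session

There is one attempt and no reset: what is moved stays moved. The work goes in short steps, Python scripts to look and compute and a shell command to move; the robot and the scene stay as the last step left them, time stands still between calls to the robot, and variables do not carry over. Pictures are saved under pics/ and viewed, and the job is handed in when it is done.

```bash
mkdir -p pics; ls; python3 - <<'E'
from bench import arm
import cv2, numpy as np
s=arm.observe()
for k,v in s.items(): print(k,np.round(v,3).tolist())
for n in("scene","top"):
    im=arm.snapshot(n); cv2.imwrite(f"pics/{n}0.png",im[:,:,::-1])
    c=arm.camera_model(n); print(n,np.round(c["intrinsics"],2).tolist(),np.round(c["extrinsics"],4).tolist())
E
```

```text
pics
t 0.0
joint_positions [-1.312, 0.478, 0.022, 1.556, -0.011, 1.109, -0.083]
qvel [0.0, -0.0, 0.002, -0.0, 0.002, -0.001, -0.0]
tau [-0.0, -59.644, 1.608, -28.12, 0.012, 0.009, 0.0]
tool_pos [241.882, 629.562, 241.337]
ee_rot [[-0.933, 0.359, -0.001], [0.359, 0.933, -0.002], [-0.0, -0.002, -1.0]]
wrist_force [0.161, -0.393, 0.073]
torque [0.001, -0.026, 0.038]
finger_gap 1.001
scene [[395.98, 0.0, 259.79], [0.0, 395.98, 198.51], [0.0, 0.0, 1.0]] [[-0.8276, 0.456, -0.3273, 911.6855], [0.5613, 0.6736, -0.4808, 507.658], [0.0012, -0.5816, -0.8135, 913.7885], [0.0, 0.0, 0.0, 1.0]]
top [[402.03, 0.0, 256.02], [0.0, 402.03, 198.42], [0.0, 0.0, 1.0]] [[-0.016, -0.9911, 0.1319, 451.925], [-0.9998, 0.0169, 0.0053, 3.7587], [-0.0074, -0.1318, -0.9912, 987.0722], [0.0, 0.0, 0.0, 1.0]]
```

View pics/scene0.png

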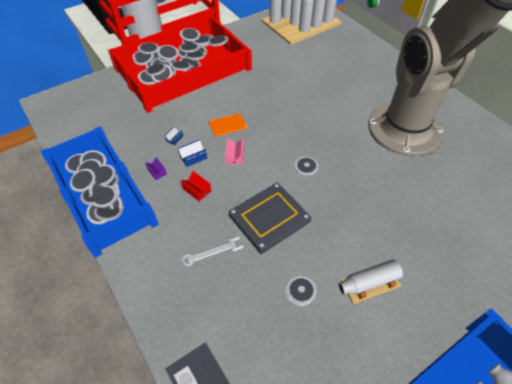

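View pics/top0.png

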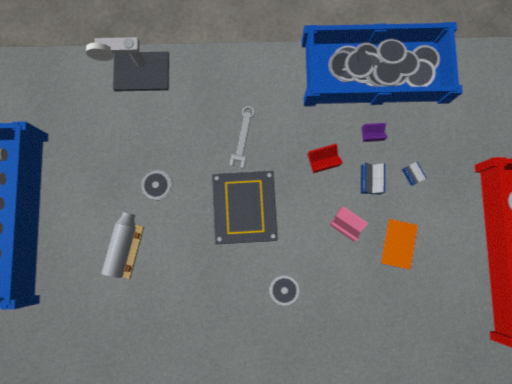

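Candidates for the V-block in the top view: blue large (374,178), blue small (414,173), red (325,158), purple (374,132) and pink (349,224). By the description it is the larger blue one at (374,178). The sheet is at (399,244), the bed at (244,207), and the shell at (118,245) on its cradle. The lids are at (156,185) and (284,290), and the wrench at (243,137).

```bash
cat > h.py <<'E'
import cv2, numpy as np
from bench import arm
def ray(n,px):
    c=arm.camera_model(n);K=np.array(c["intrinsics"]);T=np.array(c["extrinsics"])
    px=np.atleast_2d(np.asarray(px,float))
    d=np.c_[(px[:,0]-K[0,2])/K[0,0],(px[:,1]-K[1,2])/K[1,1],np.ones(len(px))]@T[:3,:3].T
    return T[:3,3],d
def onz(n,px,z):
    o,d=ray(n,px); return o+d*((z-o[2])/d[:,2])[:,None]
def proj(n,P):
    c=arm.camera_model(n);K=np.array(c["intrinsics"]);T=np.array(c["extrinsics"])
    q=(np.atleast_2d(P)-T[:3,3])@T[:3,:3]; q=q@K.T; return q[:,:2]/q[:,2:]
def crop(im,x0,y0,x1,y1,f,name):
    cv2.imwrite(name,cv2.resize(im[y0:y1,x0:x1,::-1],None,fx=f,fy=f,interpolation=cv2.INTER_CUBIC))
def blobs(mask,amin=30):
    cs,_=cv2.findContours(mask.astype(np.uint8),cv2.RETR_EXTERNAL,cv2.CHAIN_APPROX_NONE)
    return [c for c in cs if cv2.contourArea(c)>amin]
E
python3 - <<'E'
from h import *
t=cv2.imread("pics/top0.png")[:,:,::-1];s=cv2.imread("pics/scene0.png")[:,:,::-1]
a=cv2.resize(t[150:280,300:430],None,fx=4.4,fy=4.4,interpolation=cv2.INTER_CUBIC)
cv2.imwrite("pics/crop_t.png",a[:,:,::-1])
crop(s,140,100,320,260,4,"pics/crop_s.png")
crop(t,90,150,290,260,4,"pics/crop_t2.png")
E
```

```text
(no output)
```

View pics/crop_t.png

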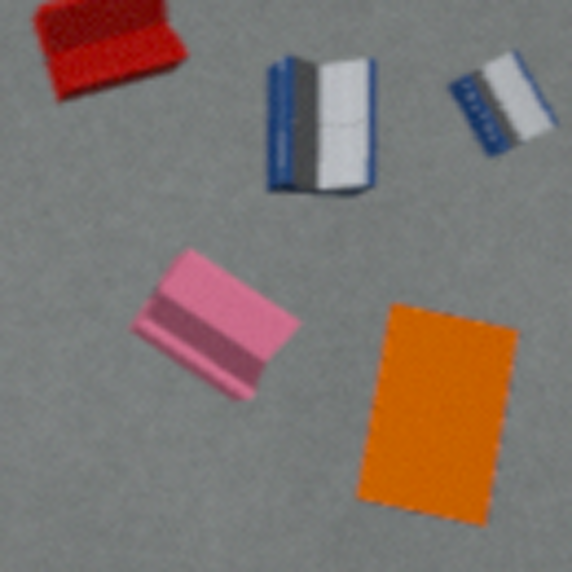

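View pics/crop_s.png

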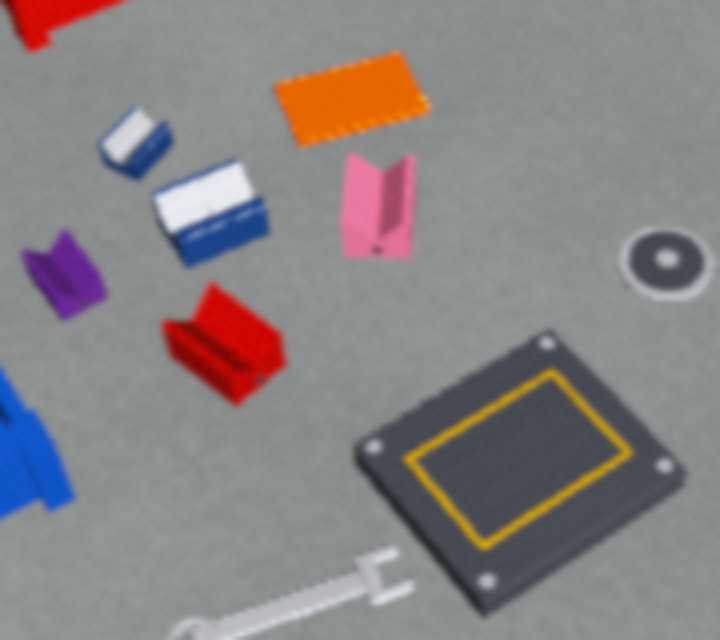

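View pics/crop_t2.png

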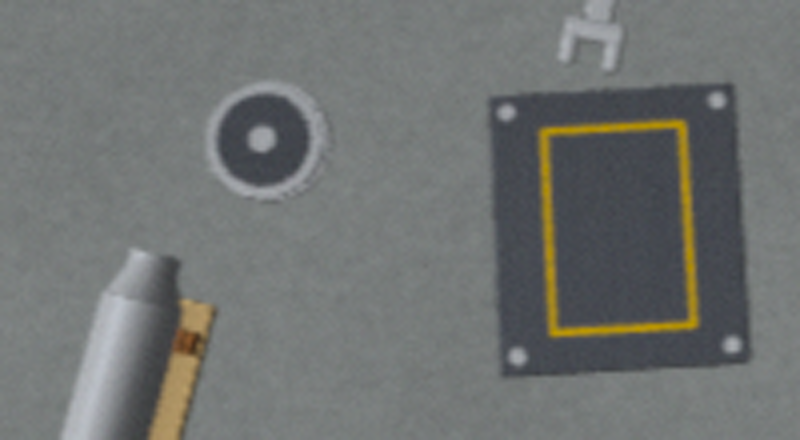

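```bash
python3 - <<'E'
from h import *
im={n:cv2.imread(f"pics/{n}0.png") for n in("top","scene")}
def rect(P):
    (c,sz,_)=cv2.minAreaRect(P[:,:2].astype(np.float32)); b=cv2.boxPoints(cv2.minAreaRect(P[:,:2].astype(np.float32)))
    e=[b[1]-b[0],b[2]-b[1]];l=max(e,key=np.linalg.norm); a=np.degrees(np.arctan2(l[1],l[0]))%180
    return np.round(c,1),np.round(sz,1),round(a,2)
for n in im:
    h=cv2.cvtColor(im[n],cv2.COLOR_BGR2HSV);H,S,V=cv2.split(h)
    for c in blobs((H>5)&(H<15)&(S>180)&(V>130),100): print(n,"sheet",c.reshape(-1,2).mean(0).round(),rect(onz(n,c.reshape(-1,2),8)))
    for c in blobs((H>18)&(H<30)&(S>150)&(V>90),100): print(n,"yellow",c.reshape(-1,2).mean(0).round(),rect(onz(n,c.reshape(-1,2),25)))
    bl=(H>95)&(H<130)&(S>110)
    roi=np.zeros_like(bl)
    (x0,y0,x1,y1)=(355,155,392,200) if n=="top" else (170,132,215,172)
    roi[y0:y1,x0:x1]=1
    m=((bl)|(V>150)|((V<90)))&roi
    if n=="top": print("row vals",[tuple(int(v) for v in h[178,x]) for x in range(358,390)])
    for c in blobs(m,100):
        p=cv2.approxPolyDP(cv2.convexHull(c),1.5,True).reshape(-1,2); print(n,"vb",p.tolist())
        for z in(0,38): print(z,onz(n,p,z)[:,:2].round().tolist())
E
```

```text
top sheet [398. 245.] (array([ 466.6, -334.4]), array([ 69.4, 108.5]), np.float32(166.61))
top yellow [244. 207.] (array([561. ,  37.7]), array([126.8,  89.1]), np.float32(2.36))
row vals [(90, 13, 122), (96, 10, 122), (108, 57, 116), (110, 161, 109), (109, 183, 113), (109, 149, 118), (108, 156, 124), (108, 177, 121), (108, 119, 101), (110, 20, 77), (113, 14, 74), (0, 0, 72), (108, 17, 77), (120, 13, 80), (113, 9, 118), (95, 9, 163), (113, 13, 182), (100, 9, 179), (107, 10, 186), (110, 9, 179), (111, 14, 184), (107, 10, 184), (109, 11, 178), (105, 11, 183), (107, 13, 183), (112, 37, 160), (109, 134, 124), (110, 70, 120), (95, 13, 120), (90, 4, 120), (80, 12, 123), (84, 10, 123)]
top vb [[384, 164], [384, 191], [379, 194], [362, 193], [361, 166], [365, 163]]
0 [[665.0, -312.0], [596.0, -308.0], [589.0, -296.0], [592.0, -254.0], [661.0, -255.0], [668.0, -265.0]]
38 [[656.0, -300.0], [591.0, -296.0], [584.0, -284.0], [587.0, -244.0], [653.0, -245.0], [660.0, -255.0]]
scene sheet [ 15. 139.] (array([1054.7, -653.6]), array([103.8,  57.8]), np.float32(0.03))
scene sheet [228. 125.] (array([ 467.9, -332.5]), array([ 73.8, 107.8]), np.float32(166.35))
scene yellow [269. 214.] (array([561.4,  37.5]), array([127.8,  90.1]), np.float32(2.12))
scene yellow [413.   7.] (array([-529.6, -479. ]), array([162.2,  75.3]), np.float32(33.36))
scene vb [[200, 140], [206, 151], [206, 158], [187, 166], [178, 148]]
0 [[573.0, -328.0], [581.0, -276.0], [595.0, -251.0], [658.0, -255.0], [647.0, -336.0]]
38 [[587.0, -293.0], [594.0, -243.0], [608.0, -219.0], [669.0, -223.0], [658.0, -301.0]]
```

```bash
cat >> h.py <<'E'
def plan(p,yaw,s=None):
    """deltas in tool axes to bring the TCP to p (world mm) with tool y at yaw deg (mod 180), tool down"""
    s=s or arm.observe();R=np.array(s["ee_rot"]);t=np.array(s["tool_pos"])
    cur=np.degrees(np.arctan2(R[1,1],R[0,1])); d=(yaw-cur+90)%180-90
    y=np.radians(cur+d);c,q=np.cos(y),np.sin(y)
    Rt=np.array([[-(q),c,0],[c,q,0],[0,0,-1.]])
    if np.linalg.det(Rt)<0: Rt[:,0]*=-1
    rv=np.degrees(cv2.Rodrigues(R.T@Rt)[0].ravel())
    print("shift",np.round(R.T@(np.array(p)-t),1),"turn",np.round(rv,2),"cur yaw",round(cur,2),"at",t.round(1),"F",np.round(s["wrist_force"],1),"gap",round(s["finger_gap"]*85.4,1),"t",round(s["t"],2))
E
python3 - <<'E'
from h import *
im={n:cv2.imread(f"pics/{n}0.png") for n in("top","scene")}
t=im["top"];h=cv2.cvtColor(t,cv2.COLOR_BGR2HSV).astype(int)
def sub(v,th):  # first crossing
    for i in range(len(v)-1):
        if (v[i]-th)*(v[i+1]-th)<=0 and v[i]!=v[i+1]: return i+(th-v[i])/(v[i+1]-v[i])
L=[];M=[];Rr=[];E=[]
for r in range(168,189):
    S=h[r,:,1];V=h[r,:,2]
    a=sub(S[364:372],75); b=sub(V[368:378],128); c=sub(S[379:386],75)
    e=sub(S[356:363],90)
    if None in(a,b,c,e): print(r,a,b,c,e);continue
    L.append((a+364,r));M.append((b+368,r));Rr.append((c+379,r));E.append((e+356,r))
for nm,P,z in(("Lvtop",L,38),("Vbot",M,18),("Rvtop",Rr,38),("base",E,0)):
    W=onz("top",P,z);f=np.polyfit(W[:,0],W[:,1],1);print(nm,"yaw",np.degrees(np.arctan(f[0])).round(2),"y at x=625:",np.polyval(f,625).round(1),"rms",np.std(W[:,1]-np.polyval(f,W[:,0])).round(2))
g=cv2.cvtColor(t,cv2.COLOR_BGR2GRAY).astype(int)
for cx in range(373,383,2): print(cx,g[158:170,cx].tolist(),g[186:200,cx].tolist())
# shell
crop(t[:,:,::-1],90,200,160,290,7,"pics/shell_t.png")
s=im["scene"];crop(s[:,:,::-1],330,250,410,310,8,"pics/shell_s.png")
E
```

```text
Lvtop yaw -4.08 y at x=625: -256.7 rms 0.22
Vbot yaw -3.58 y at x=625: -275.1 rms 0.22
Rvtop yaw -3.74 y at x=625: -296.7 rms 0.21
base yaw -3.29 y at x=625: -251.1 rms 0.1
373 [124, 120, 119, 124, 122, 122, 136, 166, 170, 169, 169, 169] [171, 183, 180, 182, 180, 182, 167, 81, 96, 116, 120, 121, 122, 122]
375 [116, 120, 122, 122, 123, 126, 156, 181, 185, 186, 181, 183] [185, 184, 185, 184, 185, 181, 151, 77, 94, 115, 120, 119, 118, 124]
377 [118, 119, 122, 121, 121, 135, 169, 184, 186, 184, 185, 187] [185, 184, 189, 185, 188, 181, 137, 64, 80, 115, 121, 117, 120, 119]
379 [119, 118, 120, 118, 124, 139, 180, 186, 190, 185, 188, 186] [190, 185, 186, 189, 188, 177, 123, 58, 79, 117, 120, 116, 119, 123]
381 [123, 125, 121, 121, 123, 150, 178, 182, 182, 184, 185, 183] [185, 183, 181, 184, 184, 169, 104, 61, 101, 118, 121, 122, 120, 120]
```

View pics/shell_t.png

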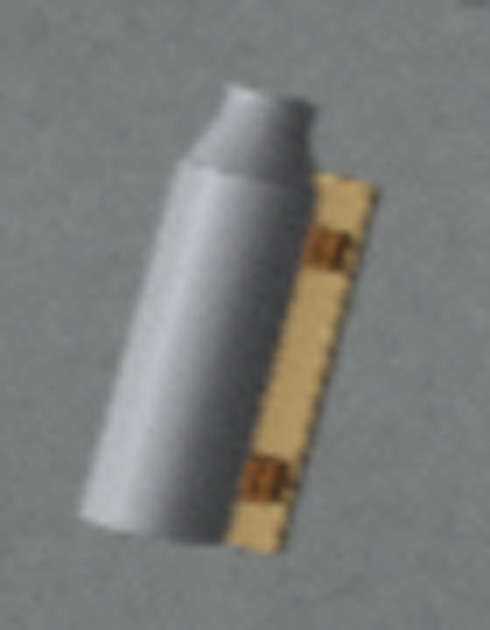

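View pics/shell_s.png

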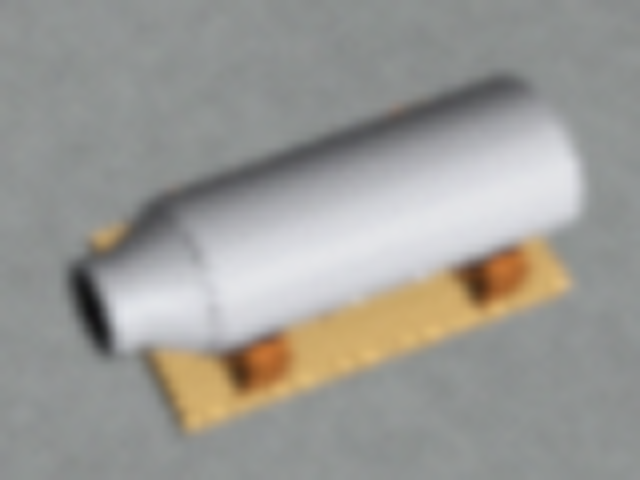

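```bash
python3 - <<'E'
from h import *
print("vb ends",onz("top",[(379,163.3),(379,192.0),(375,163.9),(375,192.6)],30).round(1)[:2].tolist(),onz("top",[(375,163.9),(375,192.6)],23).round(1).tolist())
def plane(a,b):
    o,d=ray("top",[a,b]);n=np.cross(d[0],d[1]);return o,n/np.linalg.norm(n)
g=cv2.cvtColor(cv2.imread("pics/top0.png"),cv2.COLOR_BGR2HSV).astype(int)
def f(x,y):return (x/7+90-.43,y/7+200-.43)
o,n1=plane(f(183,170),f(85,515));o,n2=plane(f(317,180),f(230,535))
n=n1+n2 if n1@n2>0 else n1-n2
# intersection with z=41
z=41
# n.(P-o)=0
d=np.cross(n,[0,0,1]);d/=np.linalg.norm(d);d*=np.sign(d[0])
for x in(450,550):
    y=o[1]-(n[0]*(x-o[0])+n[2]*(z-o[2]))/n[1]; print("axis",x,round(y,1))
print("yaw",np.degrees(np.arctan2(d[1],d[0])).round(2))
for nm,p,zz in(("back z41",(157,535),41),("back17",(157,538),17),("back65",(157,535),65),("Lend",(83,517),41),("Rend",(230,542),41),("Lsh",(183,168),41),("Rsh",(317,180),41),("midsh",(248,172),63),("neckL",(232,88),41),("neckR",(315,103),41)):
    print(nm,onz("top",f(*p),zz).round(1)[0])
# scene check of axis
def fs(x,y):return (x/8+330-.44,y/8+250-.44)
for nm,p,zz in(("cradle base corner near neck",(187,432),0),("cr corner2",(572,285),0)):
    print(nm,onz("scene",fs(*p),zz).round(1)[0])
for nm,p in(("t neck",(375,180)),("t back",(283,552))): print(nm,onz("top",f(*p),10).round(1)[0])
plan([560,40,200],76.6)
E
```

```text
vb ends [[660.1, -290.6, 30.0], [589.8, -286.7, 30.0]] [[660.3, -283.0, 23.0], [589.5, -279.1, 23.0]]
axis 450 334.9
axis 550 311.0
yaw -13.44
back z41 [401.9 345.9  41. ]
back17 [399.7 354.5  17. ]
back65 [403.2 337.2  65. ]
Lend [408.2 370.7  41. ]
Rend [399.3 321.6  41. ]
Lsh [523.6 340.9  41. ]
Rsh [518.8 295.5  41. ]
midsh [520.3 311.6  63. ]
neckL [550.4 325.1  41. ]
neckR [544.9 296.8  41. ]
cradle base corner near neck [533. 347.   0.]
cr corner2 [403.8 378.3   0. ]
t neck [520.7 284.9  10. ]
t back [393.9 313.7  10. ]
shift [-508.4 -436.2   42.2] turn [-0.09  0.   -7.62] cur yaw 68.98 at [241.9 629.6 241.4] F [ 0.8 -0.7 -0.1] gap 85.5 t 0.1
```

```bash
python3 -m jog '[{"x":-495,"y":-484,"z":91,"az":-7.6},{"x":-495,"y":-484,"z":91,"az":-7.6},{"x":-495,"y":-484,"z":91,"az":-7.6},{"x":-495,"y":-484,"z":91,"az":-7.6},{"x":-495,"y":-484,"z":91,"az":-7.6},{"x":-495,"y":-484,"z":91,"az":-7.6},{"x":-495,"y":-484,"z":91,"az":-7.6},{"x":-495,"y":-484,"z":91,"az":-7.6},{"x":-495,"y":-484,"z":91,"az":-7.6},{"x":-495,"y":-484,"z":91,"az":-7.6},{"x":-495,"y":-484,"z":91,"az":-7.6},{"x":-495,"y":-484,"z":91,"az":-7.6},{"x":-495,"y":-484,"z":91,"az":-7.6},{"x":-495,"y":-484,"z":91,"az":-7.6},{"x":-495,"y":-484,"z":91,"az":-7.6},{"x":-495,"y":-484,"z":91,"az":-7.6}]'; python3 -c "
from h import *
plan([467.2,-333.5,60],76.6)"
```

```text
shift [-555.7 -817.9  182.8] turn [-0.09  0.   -7.62] cur yaw 68.98 at [241.9 629.6 241.4] F [ 0.8 -0.7 -0.1] gap 85.5 t 0.1invalid input at $[0]: expected keys ax, ay, az, x, y, z, claw
```

```bash
python3 -m jog '[{"ax":0,"ay":0,"az":-7.6,"x":-495,"y":-484,"z":91,"claw":85},{"ax":0,"ay":0,"az":-7.6,"x":-495,"y":-484,"z":91,"claw":85},{"ax":0,"ay":0,"az":-7.6,"x":-495,"y":-484,"z":91,"claw":85},{"ax":0,"ay":0,"az":-7.6,"x":-495,"y":-484,"z":91,"claw":85},{"ax":0,"ay":0,"az":-7.6,"x":-495,"y":-484,"z":91,"claw":85},{"ax":0,"ay":0,"az":-7.6,"x":-495,"y":-484,"z":91,"claw":85},{"ax":0,"ay":0,"az":-7.6,"x":-495,"y":-484,"z":91,"claw":85},{"ax":0,"ay":0,"az":-7.6,"x":-495,"y":-484,"z":91,"claw":85},{"ax":0,"ay":0,"az":-7.6,"x":-495,"y":-484,"z":91,"claw":85},{"ax":0,"ay":0,"az":-7.6,"x":-495,"y":-484,"z":91,"claw":85},{"ax":0,"ay":0,"az":-7.6,"x":-495,"y":-484,"z":91,"claw":85},{"ax":0,"ay":0,"az":-7.6,"x":-495,"y":-484,"z":91,"claw":85},{"ax":0,"ay":0,"az":-7.6,"x":-495,"y":-484,"z":91,"claw":85},{"ax":0,"ay":0,"az":-7.6,"x":-495,"y":-484,"z":91,"claw":85},{"ax":0,"ay":0,"az":-7.6,"x":-495,"y":-484,"z":91,"claw":85}]'; python3 -c "
from h import *
plan([467.2,-333.5,60],76.6)"
```

```text
t: 1.6
tool_pos: [531.8, -7.0, 150.7]
ee_rot: [[-0.97, 0.242, 0.0], [0.242, 0.97, -0.004], [-0.001, -0.004, -1.0]]
wrist_force: [-0.4, 0.0, -0.6]
finger_gap: 0.996
shift [ -16.3 -332.1   91.9] turn [-0.2   0.07 -0.61] cur yaw 75.99 at [531.8  -7.  150.7] F [-0.4  0.  -0.6] gap 85.0 t 1.6
```

```bash
python3 -m jog '[{"ax":0,"ay":0,"az":-0.6,"x":-16,"y":-332,"z":92,"claw":85},{"ax":0,"ay":0,"az":-0.6,"x":-16,"y":-332,"z":92,"claw":85},{"ax":0,"ay":0,"az":-0.6,"x":-16,"y":-332,"z":92,"claw":85},{"ax":0,"ay":0,"az":-0.6,"x":-16,"y":-332,"z":92,"claw":85},{"ax":0,"ay":0,"az":-0.6,"x":-16,"y":-332,"z":92,"claw":85},{"ax":0,"ay":0,"az":-0.6,"x":-16,"y":-332,"z":92,"claw":85},{"ax":0,"ay":0,"az":-0.6,"x":-16,"y":-332,"z":92,"claw":85},{"ax":0,"ay":0,"az":-0.6,"x":-16,"y":-332,"z":92,"claw":85},{"ax":0,"ay":0,"az":-0.6,"x":-16,"y":-332,"z":92,"claw":85},{"ax":0,"ay":0,"az":-0.6,"x":-16,"y":-332,"z":92,"claw":85}]'; python3 - <<'E'
from h import *
plan([467.2,-333.5,20],76.6)
for n in("top","scene"): cv2.imwrite(f"pics/{n}1.png",arm.snapshot(n)[:,:,::-1])
plan([467.2,-333.5,20],76.6)
t=cv2.imread("pics/top1.png")[:,:,::-1];s=cv2.imread("pics/scene1.png")[:,:,::-1]
a=cv2.resize(t[190:300,330:470],(560,440));b=cv2.resize(s[60:200,160:300],(440,440))
cv2.imwrite("pics/p1.png",cv2.resize(np.hstack([a,b])[:,:,::-1],(800,352)))
E
```

```text
t: 2.6
tool_pos: [469.7, -324.2, 59.2]
ee_rot: [[-0.975, 0.22, -0.0], [0.22, 0.975, 0.001], [0.0, 0.001, -1.0]]
wrist_force: [0.2, -0.8, 0.6]
finger_gap: 0.998
shift [ 0.4 -9.7 39.2] turn [ 0.07 -0.02  0.68] cur yaw 77.28 at [ 469.7 -324.2   59.2] F [ 0.2 -0.8  0.6] gap 85.3 t 2.6
shift [  0.7 -10.   39.5] turn [0.05 0.02 0.75] cur yaw 77.35 at [ 470.1 -323.9   59.5] F [0.3 0.4 0.1] gap 85.1 t 2.7
```

View pics/p1.png

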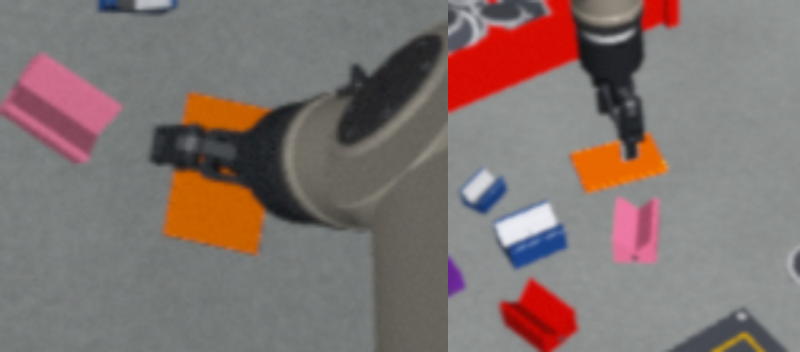

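```bash
python3 -m jog '[{"ax":0,"ay":0,"az":0.7,"x":1,"y":-10,"z":10,"claw":79},{"ax":0,"ay":0,"az":0.7,"x":1,"y":-10,"z":25,"claw":79},{"ax":0,"ay":0,"az":0.7,"x":1,"y":-10,"z":35,"claw":79},{"ax":0,"ay":0,"az":0.7,"x":1,"y":-10,"z":40,"claw":79},{"ax":0,"ay":0,"az":0.7,"x":1,"y":-10,"z":40,"claw":79},{"ax":0,"ay":0,"az":0.7,"x":1,"y":-10,"z":40,"claw":79}]'; python3 -c "
from h import *
plan([467.2,-333.5,12],76.6)"
```

```text
t: 3.3
tool_pos: [465.9, -335.3, 19.1]
ee_rot: [[-0.972, 0.234, -0.0], [0.234, 0.972, 0.0], [0.0, 0.0, -1.0]]
wrist_force: [-0.6, -0.6, -0.3]
finger_gap: 0.925
shift [-0.8  2.   7.1] turn [ 0.01 -0.02 -0.11] cur yaw 76.49 at [ 465.9 -335.3   19.1] F [-0.6 -0.6 -0.3] gap 79.0 t 3.3
```

```bash
python3 -m jog '[{"ax":0,"ay":0,"az":0,"x":-1,"y":2,"z":4,"claw":79},{"ax":0,"ay":0,"az":0,"x":-1,"y":2,"z":8,"claw":79},{"ax":0,"ay":0,"az":0,"x":-1,"y":2,"z":8,"claw":79}]'; python3 -m jog '[{"ax":0,"ay":0,"az":0,"x":0,"y":0,"z":2,"claw":79},{"ax":0,"ay":0,"az":0,"x":0,"y":0,"z":4,"claw":79},{"ax":0,"ay":0,"az":0,"x":0,"y":0,"z":4,"claw":79}]'; python3 -c "
from h import *
plan([467.2,-333.5,2],76.6)"
```

```text
t: 3.6
tool_pos: [467.2, -333.3, 10.9]
ee_rot: [[-0.972, 0.233, -0.0], [0.233, 0.972, 0.0], [0.001, 0.0, -1.0]]
wrist_force: [-0.2, 0.8, 0.4]
finger_gap: 0.926
t: 3.9
tool_pos: [467.2, -333.6, 7.1]
ee_rot: [[-0.972, 0.234, -0.0], [0.234, 0.972, 0.0], [0.0, 0.0, -1.0]]
wrist_force: [-0.1, -0.2, -0.4]
finger_gap: 0.928
shift [0.  0.1 5.1] turn [ 0.   -0.02 -0.12] cur yaw 76.48 at [ 467.2 -333.6    7.1] F [-0.1 -0.2 -0.4] gap 79.2 t 3.9
```

```bash
python3 -m jog '[{"ax":0,"ay":0,"az":0,"x":0,"y":0,"z":2,"claw":79},{"ax":0,"ay":0,"az":0,"x":0,"y":0,"z":2,"claw":72},{"ax":0,"ay":0,"az":0,"x":0,"y":0,"z":2,"claw":66},{"ax":0,"ay":0,"az":0,"x":0,"y":0,"z":2,"claw":60},{"ax":0,"ay":0,"az":0,"x":0,"y":0,"z":2,"claw":60},{"ax":0,"ay":0,"az":0,"x":0,"y":0,"z":2,"claw":60}]' 40; python3 -c "
from h import *
plan([467.2,-333.5,2],76.6)"
```

```text
t: 4.5
tool_pos: [467.2, -333.9, 5.7]
ee_rot: [[-0.972, 0.234, 0.0], [0.234, 0.972, -0.0], [-0.0, -0.0, -1.0]]
wrist_force: [-2.0, 0.3, 4.8]
finger_gap: 0.802
shift [0.1 0.4 3.7] turn [-0.01  0.01 -0.13] cur yaw 76.47 at [ 467.2 -333.9    5.7] F [-2.   0.3  4.8] gap 68.5 t 4.5
```

```bash
python3 -m jog '[{"ax":0,"ay":0,"az":0,"x":0,"y":0,"z":-5,"claw":60},{"ax":0,"ay":0,"az":0,"x":0,"y":0,"z":-20,"claw":60},{"ax":0,"ay":0,"az":0,"x":0,"y":0,"z":-40,"claw":60},{"ax":0,"ay":0,"az":0,"x":0,"y":0,"z":-60,"claw":60},{"ax":0,"ay":0,"az":0,"x":0,"y":0,"z":-80,"claw":60},{"ax":0,"ay":0,"az":0,"x":0,"y":0,"z":-80,"claw":60},{"ax":0,"ay":0,"az":0,"x":0,"y":0,"z":-80,"claw":60}]'; python3 - <<'E'
from h import *
plan([561.2,37.6,85],92.2)
for n in("top","scene"): cv2.imwrite(f"pics/{n}2.png",arm.snapshot(n)[:,:,::-1])
t=cv2.imread("pics/top2.png")[:,:,::-1];s=cv2.imread("pics/scene2.png")[:,:,::-1]
a=cv2.resize(t[190:300,330:470],(560,440));b=cv2.resize(s[60:200,160:300],(440,440))
cv2.imwrite("pics/p2.png",cv2.resize(np.hstack([a,b])[:,:,::-1],(800,352)))
E
```

```text
t: 5.2
tool_pos: [467.6, -333.6, 85.9]
ee_rot: [[-0.972, 0.234, 0.001], [0.234, 0.972, -0.0], [-0.001, -0.0, -1.0]]
wrist_force: [-0.0, -0.5, -1.7]
finger_gap: 0.799
shift [ -4.3 382.8   0.8] turn [ -0.02   0.07 -15.71] cur yaw 76.49 at [ 467.6 -333.6   85.9] F [-0.  -0.5 -1.7] gap 68.2 t 5.2
```

View pics/p2.png

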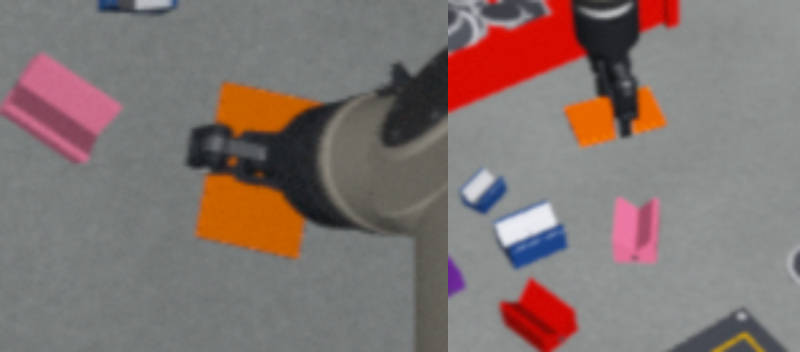

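```bash
python3 -m jog '[{"ax":0,"ay":0,"az":-1,"x":0,"y":15,"z":0,"claw":60},{"ax":0,"ay":0,"az":-2,"x":-1,"y":45,"z":0,"claw":60},{"ax":0,"ay":0,"az":-4,"x":-1,"y":85,"z":0,"claw":60},{"ax":0,"ay":0,"az":-6,"x":-2,"y":130,"z":0,"claw":60},{"ax":0,"ay":0,"az":-8,"x":-2,"y":175,"z":0,"claw":60},{"ax":0,"ay":0,"az":-10,"x":-3,"y":220,"z":0,"claw":60},{"ax":0,"ay":0,"az":-12,"x":-3,"y":265,"z":0,"claw":60},{"ax":0,"ay":0,"az":-13,"x":-4,"y":305,"z":0,"claw":60},{"ax":0,"ay":0,"az":-14,"x":-4,"y":340,"z":0,"claw":60},{"ax":0,"ay":0,"az":-15,"x":-4,"y":365,"z":0,"claw":60},{"ax":0,"ay":0,"az":-15.7,"x":-4,"y":380,"z":0,"claw":60},{"ax":0,"ay":0,"az":-15.7,"x":-4,"y":383,"z":0,"claw":60},{"ax":0,"ay":0,"az":-15.7,"x":-4,"y":383,"z":0,"claw":60},{"ax":0,"ay":0,"az":-15.7,"x":-4,"y":383,"z":0,"claw":60},{"ax":0,"ay":0,"az":-15.7,"x":-4,"y":383,"z":0,"claw":60}]'; python3 - <<'E'
from h import *
plan([561.2,37.6,35],92.2)
for n in("top","scene"): cv2.imwrite(f"pics/{n}3.png",arm.snapshot(n)[:,:,::-1])
t=cv2.imread("pics/top3.png")[:,:,::-1];s=cv2.imread("pics/scene3.png")[:,:,::-1]
a=cv2.resize(t[150:260,180:320],(560,440));b=cv2.resize(s[120:260,200:340],(440,440))
cv2.imwrite("pics/p3.png",cv2.resize(np.hstack([a,b])[:,:,::-1],(800,352)))
E
```

```text
t: 6.8
tool_pos: [560.4, 35.9, 85.2]
ee_rot: [[-0.999, -0.035, -0.0], [-0.035, 0.999, -0.001], [0.0, -0.001, -1.0]]
wrist_force: [-0.6, -0.1, -1.0]
finger_gap: 0.801
shift [-0.9  1.7 50.2] turn [-0.04 -0.02 -0.17] cur yaw 92.03 at [560.4  35.9  85.2] F [-0.6 -0.1 -1. ] gap 68.4 t 6.8
```

View pics/p3.png

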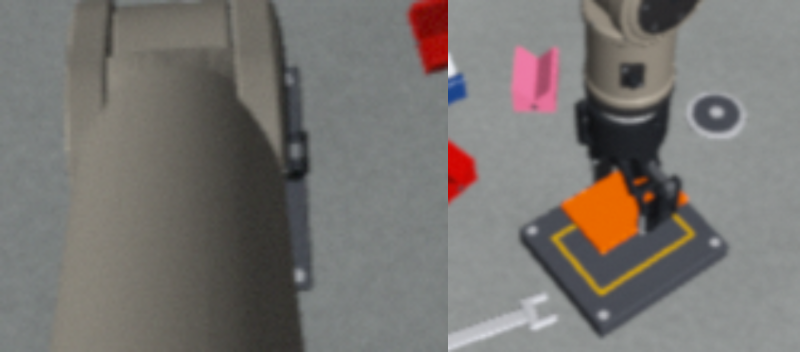

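```bash
python3 - <<'E'
from h import *
h=cv2.cvtColor(cv2.imread("pics/scene3.png"),cv2.COLOR_BGR2HSV);H,S,V=cv2.split(h)
m=((H>4)&(H<16)&(S>150)&(V>110));m[:, :200]=0;m[:,340:]=0;m[:120]=0;m[260:]=0
c=max(blobs(m,50),key=cv2.contourArea);p=cv2.approxPolyDP(c,2,True).reshape(-1,2)
W=onz("scene",p,87.5)
a=np.radians(2.03);R=np.array([[np.cos(a),-np.sin(a)],[np.sin(a),np.cos(a)]])
L=(W[:,:2]-[560.4,35.9])@R
for q,l in zip(p,L): print(q,l.round(1))
E
```

```text
[268 188] [-19.  -31.9]
[245 201] [ 53.4 -33.3]
[260 220] [56.4 35.7]
[274 212] [14.  37.2]
[275 201] [-8.5 11.9]
```

```bash
python3 -m jog '[{"ax":0,"ay":0,"az":-1,"x":-1,"y":1.2,"z":10,"claw":60},{"ax":0,"ay":0,"az":-1,"x":-1,"y":1.2,"z":25,"claw":60},{"ax":0,"ay":0,"az":-1,"x":-1,"y":1.2,"z":40,"claw":60},{"ax":0,"ay":0,"az":-1,"x":-1,"y":1.2,"z":48,"claw":60},{"ax":0,"ay":0,"az":-1,"x":-1,"y":1.2,"z":52,"claw":60},{"ax":0,"ay":0,"az":-1,"x":-1,"y":1.2,"z":52,"claw":60},{"ax":0,"ay":0,"az":-1,"x":-1,"y":1.2,"z":52,"claw":60}]'; python3 -m jog '[{"ax":0,"ay":0,"az":0,"x":0,"y":0,"z":0.5,"claw":60},{"ax":0,"ay":0,"az":0,"x":0,"y":0,"z":1,"claw":60},{"ax":0,"ay":0,"az":0,"x":0,"y":0,"z":1,"claw":60}]' ;python3 -c "
from h import *
plan([561.2,37,31],93)"
```

```text
t: 7.6
tool_pos: [561.9, 39.0, 33.4]
ee_rot: [[-0.998, -0.055, 0.0], [-0.055, 0.998, 0.0], [-0.0, -0.0, -1.0]]
wrist_force: [0.6, -0.1, -0.1]
finger_gap: 0.803
t: 7.9
tool_pos: [561.9, 39.1, 32.6]
ee_rot: [[-0.998, -0.056, 0.001], [-0.056, 0.998, 0.0], [-0.001, 0.0, -1.0]]
wrist_force: [0.4, -0.6, -0.6]
finger_gap: 0.808
shift [ 0.8 -2.   1.6] turn [0.01 0.03 0.18] cur yaw 93.18 at [561.9  39.1  32.6] F [ 0.4 -0.6 -0.6] gap 69.0 t 7.9
```

```bash
python3 -m jog '[{"ax":0,"ay":0,"az":0.1,"x":0.7,"y":-2,"z":0,"claw":60},{"ax":0,"ay":0,"az":0.1,"x":0.7,"y":-2,"z":0.7,"claw":60},{"ax":0,"ay":0,"az":0.1,"x":0.7,"y":-2,"z":1.5,"claw":60},{"ax":0,"ay":0,"az":0.1,"x":0.7,"y":-2,"z":1.5,"claw":60}]';python3 -c "
from h import *
plan([561.2,37,30],93)"
```

```text
t: 8.3
tool_pos: [561.1, 36.9, 30.7]
ee_rot: [[-0.999, -0.054, -0.0], [-0.054, 0.999, -0.0], [0.0, -0.0, -1.0]]
wrist_force: [0.4, 0.2, -0.6]
finger_gap: 0.798
shift [-0.1  0.1  0.7] turn [-0.   -0.    0.08] cur yaw 93.08 at [561.1  36.9  30.7] F [ 0.4  0.2 -0.6] gap 68.2 t 8.3
```

```bash
python3 -m jog '[{"ax":0,"ay":0,"az":0,"x":0,"y":0,"z":0.5,"claw":60},{"ax":0,"ay":0,"az":0,"x":0,"y":0,"z":1,"claw":60},{"ax":0,"ay":0,"az":0,"x":0,"y":0,"z":1,"claw":60}]';python3 -c "
from h import *
plan([561.2,37,30],93)"
```

```text
t: 8.6
tool_pos: [561.1, 36.9, 30.7]
ee_rot: [[-0.999, -0.054, -0.0], [-0.054, 0.999, 0.0], [0.0, 0.0, -1.0]]
wrist_force: [-3.2, -0.3, 9.9]
finger_gap: 0.803
shift [-0.1  0.1  0.7] turn [ 0.01 -0.    0.07] cur yaw 93.07 at [561.1  36.9  30.7] F [-3.2 -0.3  9.9] gap 68.6 t 8.6
```

```bash
python3 -m jog '[{"ax":0,"ay":0,"az":0,"x":0,"y":0,"z":-0.5,"claw":76},{"ax":0,"ay":0,"az":0,"x":0,"y":0,"z":-0.5,"claw":82},{"ax":0,"ay":0,"az":0,"x":0,"y":0,"z":-0.5,"claw":84},{"ax":0,"ay":0,"az":0,"x":0,"y":0,"z":-15,"claw":84},{"ax":0,"ay":0,"az":0,"x":0,"y":0,"z":-50,"claw":84},{"ax":0,"ay":0,"az":0,"x":0,"y":0,"z":-90,"claw":84},{"ax":0,"ay":0,"az":0,"x":0,"y":-45,"z":-100,"claw":84},{"ax":0,"ay":0,"az":0,"x":0,"y":-90,"z":-100,"claw":84},{"ax":0,"ay":0,"az":0,"x":0,"y":-140,"z":-100,"claw":84},{"ax":0,"ay":0,"az":0,"x":0,"y":-190,"z":-100,"claw":84},{"ax":0,"ay":0,"az":0,"x":0,"y":-230,"z":-100,"claw":84}]'; python3 - <<'E'
from h import *
plan([624.7,-276,60],86.3)
for n in("top","scene"): cv2.imwrite(f"pics/{n}4.png",arm.snapshot(n)[:,:,::-1])
t=cv2.imread("pics/top4.png")[:,:,::-1];s=cv2.imread("pics/scene4.png")[:,:,::-1]
a=cv2.resize(t[150:260,180:320],(560,440));b=cv2.resize(s[120:260,200:340],(440,440))
cv2.imwrite("pics/p4.png",cv2.resize(np.hstack([a,b])[:,:,::-1],(800,352)))
def rect(P):
    r=cv2.minAreaRect(P[:,:2].astype(np.float32));b=cv2.boxPoints(r)
    e=[b[1]-b[0],b[2]-b[1]];l=max(e,key=np.linalg.norm); return np.round(r[0],1),np.round(r[1],1),np.degrees(np.arctan2(l[1],l[0])).round(2)%180
for n in("top","scene"):
    H,S,V=cv2.split(cv2.cvtColor(cv2.imread(f"pics/{n}4.png"),cv2.COLOR_BGR2HSV))
    for c in blobs((H>5)&(H<15)&(S>180)&(V>120),200): print(n,"sheet",c.reshape(-1,2).mean(0).round(),rect(onz(n,c.reshape(-1,2),33)))
    for c in blobs((H>18)&(H<30)&(S>150)&(V>90),100): print(n,"yellow",c.reshape(-1,2).mean(0).round(),rect(onz(n,c.reshape(-1,2),25)))
E
```

```text
t: 9.7
tool_pos: [573.2, -196.2, 131.1]
ee_rot: [[-0.999, -0.052, 0.001], [-0.052, 0.999, -0.001], [-0.001, -0.001, -1.0]]
wrist_force: [0.2, -0.5, -0.8]
finger_gap: 0.984
shift [-47.2 -82.3  71.3] turn [-0.06  0.07  6.67] cur yaw 92.97 at [ 573.2 -196.2  131.1] F [ 0.2 -0.5 -0.8] gap 84.0 t 9.7
top yellow [244. 207.] (array([561. ,  37.7]), array([126.8,  89.1]), np.float32(2.36))
scene sheet [269. 213.] (array([562.8,  40. ]), array([108.7,  69.8]), np.float32(2.83))
scene sheet [ 15. 139.] (array([1050.8, -621.6]), array([100.9,  56.4]), np.float32(0.03))
scene yellow [269. 214.] (array([561.2,  37.2]), array([128.3,  89.6]), np.float32(2.12))
```

View pics/p4.png

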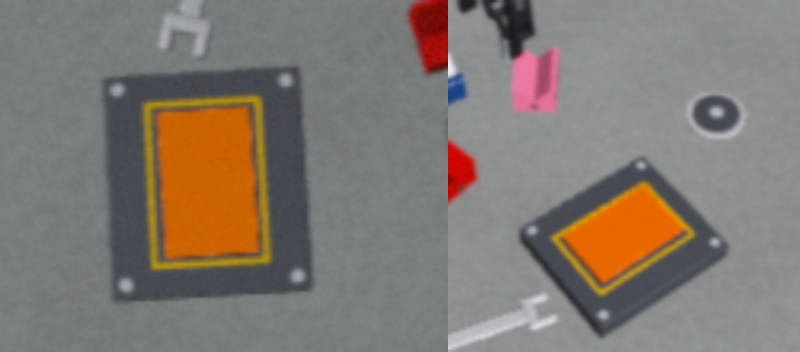

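```bash
python3 -m jog '[{"ax":0,"ay":0,"az":3,"x":-20,"y":-35,"z":20,"claw":84},{"ax":0,"ay":0,"az":6.6,"x":-40,"y":-70,"z":50,"claw":84},{"ax":0,"ay":0,"az":6.6,"x":-47,"y":-82,"z":65,"claw":84},{"ax":0,"ay":0,"az":6.6,"x":-47,"y":-82,"z":65,"claw":84},{"ax":0,"ay":0,"az":6.6,"x":-47,"y":-82,"z":65,"claw":84},{"ax":0,"ay":0,"az":6.6,"x":-47,"y":-82,"z":65,"claw":84}]'; python3 - <<'E'
from h import *
plan([624.7,-276,20],86.3)
n="scene"; cv2.imwrite(f"pics/{n}5.png",arm.snapshot(n)[:,:,::-1])
s=cv2.imread("pics/scene5.png")[:,:,::-1]
crop(s,150,90,250,190,5,"pics/p5.png")
def rect(P):
    r=cv2.minAreaRect(P[:,:2].astype(np.float32));b=cv2.boxPoints(r)
    e=[b[1]-b[0],b[2]-b[1]];l=max(e,key=np.linalg.norm); return np.round(r[0],1),np.round(r[1],1),np.degrees(np.arctan2(l[1],l[0])).round(2)%180
H,S,V=cv2.split(cv2.cvtColor(cv2.imread(f"pics/top4.png"),cv2.COLOR_BGR2HSV))
m=(H>3)&(H<16)&(S>150)&(V>90);m[:,:200]=0;m[:,300:]=0
for c in blobs(m,200): print("top sheet",c.reshape(-1,2).mean(0).round(),rect(onz("top",c.reshape(-1,2),33)))
E
```

```text
t: 10.4
tool_pos: [625.3, -270.6, 66.2]
ee_rot: [[-0.998, 0.06, 0.001], [0.06, 0.998, 0.001], [-0.001, 0.001, -1.0]]
wrist_force: [-0.8, -0.2, 0.2]
finger_gap: 0.984
shift [ 0.4 -5.4 46.2] turn [0.04 0.07 0.27] cur yaw 86.57 at [ 625.3 -270.6   66.2] F [-0.8 -0.2  0.2] gap 84.0 t 10.4
top sheet [244. 207.] (array([560.1,  36.8]), array([110.1,  71.1]), np.float32(3.23))
```

View pics/p5.png

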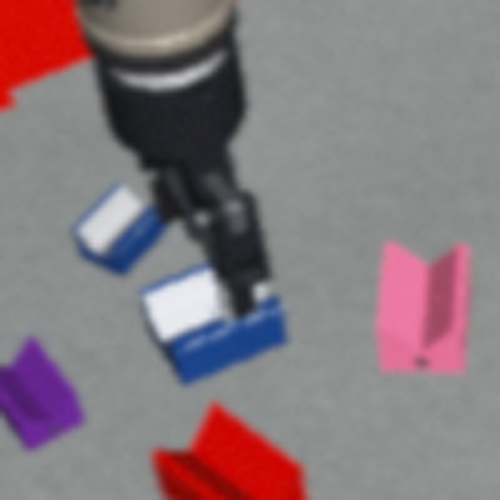

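```bash
python3 -m jog '[{"ax":0,"ay":0,"az":0.2,"x":0,"y":-5,"z":0,"claw":76},{"ax":0,"ay":0,"az":0.2,"x":0,"y":-5,"z":0,"claw":72},{"ax":0,"ay":0,"az":0.2,"x":0,"y":-5,"z":0,"claw":72},{"ax":0,"ay":0,"az":0.2,"x":0,"y":-5,"z":0,"claw":72}]';python3 -c "
from h import *
plan([624.7,-276,13],86.3)"
```

```text
t: 10.85
tool_pos: [624.5, -276.9, 65.0]
ee_rot: [[-0.998, 0.065, 0.0], [0.065, 0.998, 0.0], [-0.0, 0.0, -1.0]]
wrist_force: [0.5, 0.4, -0.6]
finger_gap: 0.843
shift [-0.1  0.9 52. ] turn [ 0.01  0.01 -0.01] cur yaw 86.29 at [ 624.5 -276.9   65. ] F [ 0.5  0.4 -0.6] gap 72.0 t 10.85
```

```bash
python3 -m jog '[{"ax":0,"ay":0,"az":0,"x":0,"y":0.9,"z":10,"claw":72},{"ax":0,"ay":0,"az":0,"x":0,"y":0.9,"z":25,"claw":72},{"ax":0,"ay":0,"az":0,"x":0,"y":0.9,"z":40,"claw":72},{"ax":0,"ay":0,"az":0,"x":0,"y":0.9,"z":52,"claw":72},{"ax":0,"ay":0,"az":0,"x":0,"y":0.9,"z":52,"claw":72},{"ax":0,"ay":0,"az":0,"x":0,"y":0.9,"z":52,"claw":60},{"ax":0,"ay":0,"az":0,"x":0,"y":0.9,"z":52,"claw":52},{"ax":0,"ay":0,"az":0,"x":0,"y":0.9,"z":52,"claw":40},{"ax":0,"ay":0,"az":0,"x":0,"y":0.9,"z":52,"claw":40},{"ax":0,"ay":0,"az":0,"x":0,"y":0.9,"z":52,"claw":40}]' 80;python3 -c "
from h import *
plan([624.7,-276,13],86.3)"
```

```text
t: 11.85
tool_pos: [625.1, -276.0, 13.6]
ee_rot: [[-0.998, 0.065, 0.001], [0.065, 0.998, 0.0], [-0.001, 0.0, -1.0]]
wrist_force: [-0.0, 1.8, 5.1]
finger_gap: 0.575
shift [ 0.4 -0.   0.6] turn [ 0.01  0.06 -0.01] cur yaw 86.29 at [ 625.1 -276.    13.6] F [-0.   1.8  5.1] gap 49.1 t 11.85
```

```bash
python3 -m jog '[{"ax":0,"ay":0,"az":0,"x":0,"y":0,"z":-5,"claw":40},{"ax":0,"ay":0,"az":0,"x":0,"y":0,"z":-20,"claw":40},{"ax":0,"ay":0,"az":0,"x":0,"y":0,"z":-45,"claw":40},{"ax":0,"ay":0,"az":0,"x":0,"y":0,"z":-70,"claw":40},{"ax":0,"ay":0,"az":0,"x":0,"y":0,"z":-80,"claw":40},{"ax":0,"ay":0,"az":0,"x":0,"y":0,"z":-80,"claw":40},{"ax":0,"ay":0,"az":0,"x":0,"y":0,"z":-80,"claw":40}]';python3 - <<'E'
from h import *
plan([561.6,38.2,93],92.8)
n="scene"; s=arm.snapshot(n)
crop(s,150,90,250,190,5,"pics/p6.png")
E
```

```text
t: 12.55
tool_pos: [623.9, -275.8, 92.1]
ee_rot: [[-0.998, 0.065, -0.001], [0.065, 0.998, 0.001], [0.001, 0.0, -1.0]]
wrist_force: [-0.1, 0.9, -4.6]
finger_gap: 0.575
shift [ 82.5 309.3  -0.7] turn [ 0.03 -0.07 -6.51] cur yaw 86.29 at [ 623.9 -275.8   92.1] F [-0.1  0.9 -4.6] gap 49.1 t 12.55
```

View pics/p6.png

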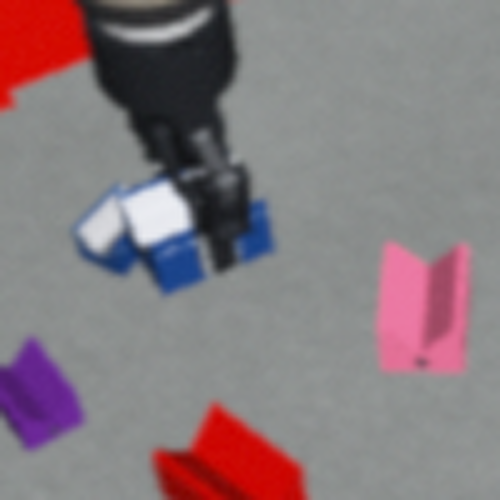

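```bash
python3 -m jog '[{"ax":0,"ay":0,"az":0,"x":3,"y":10,"z":0,"claw":40},{"ax":0,"ay":0,"az":-1,"x":9,"y":35,"z":0,"claw":40},{"ax":0,"ay":0,"az":-2,"x":18,"y":70,"z":0,"claw":40},{"ax":0,"ay":0,"az":-3,"x":29,"y":110,"z":0,"claw":40},{"ax":0,"ay":0,"az":-4,"x":40,"y":150,"z":0,"claw":40},{"ax":0,"ay":0,"az":-5,"x":51,"y":190,"z":0,"claw":40},{"ax":0,"ay":0,"az":-6,"x":61,"y":230,"z":0,"claw":40},{"ax":0,"ay":0,"az":-6.5,"x":70,"y":265,"z":0,"claw":40},{"ax":0,"ay":0,"az":-6.5,"x":78,"y":290,"z":0,"claw":40},{"ax":0,"ay":0,"az":-6.5,"x":81,"y":304,"z":0,"claw":40},{"ax":0,"ay":0,"az":-6.5,"x":82.5,"y":309,"z":0,"claw":40},{"ax":0,"ay":0,"az":-6.5,"x":82.5,"y":309,"z":0,"claw":40},{"ax":0,"ay":0,"az":-6.5,"x":82.5,"y":309,"z":0,"claw":40},{"ax":0,"ay":0,"az":-6.5,"x":82.5,"y":309,"z":0,"claw":40},{"ax":0,"ay":0,"az":-6.5,"x":82.5,"y":309,"z":0,"claw":40},{"ax":0,"ay":0,"az":-6.5,"x":82.5,"y":309,"z":0,"claw":40}]';python3 - <<'E'
from h import *
plan([561.6,38.2,48],92.8)
n="scene"; s=arm.snapshot(n)
crop(s,200,120,340,260,4,"pics/p7.png")
E
```

```text
t: 14.2
tool_pos: [562.4, 36.7, 92.8]
ee_rot: [[-0.999, -0.047, 0.0], [-0.047, 0.999, -0.0], [-0.0, -0.0, -1.0]]
wrist_force: [0.5, 1.1, -4.5]
finger_gap: 0.576
shift [ 0.7  1.5 44.8] turn [-0.01  0.   -0.09] cur yaw 92.71 at [562.4  36.7  92.8] F [ 0.5  1.1 -4.5] gap 49.2 t 14.2
```

View pics/p7.png

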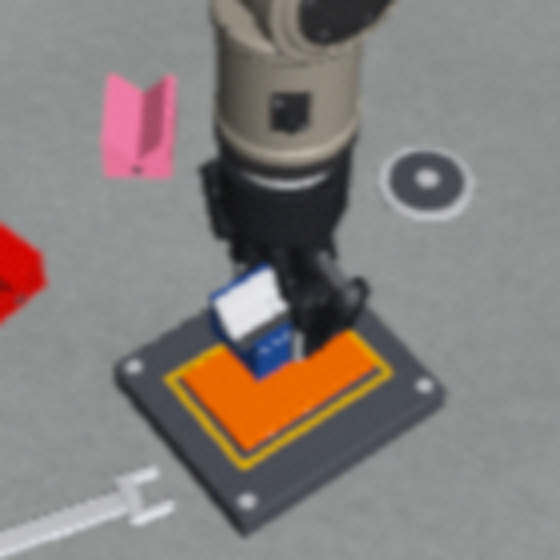

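```bash
python3 -m jog '[{"ax":0,"ay":0,"az":0,"x":0.7,"y":1.2,"z":10,"claw":40},{"ax":0,"ay":0,"az":0,"x":0.7,"y":1.2,"z":25,"claw":40},{"ax":0,"ay":0,"az":0,"x":0.7,"y":1.2,"z":38,"claw":40},{"ax":0,"ay":0,"az":0,"x":0.7,"y":1.2,"z":42,"claw":40},{"ax":0,"ay":0,"az":0,"x":0.7,"y":1.2,"z":42,"claw":40},{"ax":0,"ay":0,"az":0,"x":0.7,"y":1.2,"z":42,"claw":40}]';python3 - <<'E'
from h import *
plan([561.6,38.2,46],92.8)
E
```

```text
t: 14.85
tool_pos: [561.7, 38.7, 50.7]
ee_rot: [[-0.999, -0.048, -0.0], [-0.048, 0.999, -0.0], [0.0, -0.0, -1.0]]
wrist_force: [0.1, -0.6, -4.0]
finger_gap: 0.575
shift [ 0.1 -0.5  4.7] turn [-0.   -0.   -0.02] cur yaw 92.78 at [561.7  38.7  50.7] F [ 0.1 -0.6 -4. ] gap 49.1 t 14.85
```

```bash
python3 -m jog '[{"ax":0,"ay":0,"az":0,"x":0,"y":-0.5,"z":1,"claw":40},{"ax":0,"ay":0,"az":0,"x":0,"y":-0.5,"z":2,"claw":40},{"ax":0,"ay":0,"az":0,"x":0,"y":-0.5,"z":3,"claw":40},{"ax":0,"ay":0,"az":0,"x":0,"y":-0.5,"z":3.5,"claw":40},{"ax":0,"ay":0,"az":0,"x":0,"y":-0.5,"z":3.5,"claw":40}]';python3 -m jog '[{"ax":0,"ay":0,"az":0,"x":0,"y":0,"z":0.5,"claw":40},{"ax":0,"ay":0,"az":0,"x":0,"y":0,"z":1,"claw":40},{"ax":0,"ay":0,"az":0,"x":0,"y":0,"z":1,"claw":40}]'
```

```text
t: 15.35
tool_pos: [561.5, 38.3, 47.3]
ee_rot: [[-0.999, -0.049, -0.0], [-0.049, 0.999, 0.0], [0.0, 0.0, -1.0]]
wrist_force: [-0.1, -0.3, -4.5]
finger_gap: 0.575
t: 15.65
tool_pos: [561.6, 38.2, 46.6]
ee_rot: [[-0.999, -0.048, 0.0], [-0.048, 0.999, 0.0], [-0.0, 0.0, -1.0]]
wrist_force: [-0.5, -0.4, -0.4]
finger_gap: 0.575
```

Touching down at TCP z = 46.6. Half a millimetre more, then release.

```bash
python3 -m jog '[{"ax":0,"ay":0,"az":0,"x":0,"y":0,"z":0.5,"claw":40},{"ax":0,"ay":0,"az":0,"x":0,"y":0,"z":0.5,"claw":40},{"ax":0,"ay":0,"az":0,"x":0,"y":0,"z":0.3,"claw":50},{"ax":0,"ay":0,"az":0,"x":0,"y":0,"z":0,"claw":56},{"ax":0,"ay":0,"az":0,"x":0,"y":0,"z":0,"claw":66},{"ax":0,"ay":0,"az":0,"x":0,"y":0,"z":0,"claw":72},{"ax":0,"ay":0,"az":0,"x":0,"y":0,"z":-15,"claw":76},{"ax":0,"ay":0,"az":0,"x":0,"y":0,"z":-50,"claw":84},{"ax":0,"ay":0,"az":0,"x":0,"y":0,"z":-90,"claw":84},{"ax":0,"ay":0,"az":0,"x":10,"y":40,"z":-100,"claw":84},{"ax":0,"ay":0,"az":0,"x":25,"y":90,"z":-100,"claw":84},{"ax":0,"ay":0,"az":2,"x":40,"y":140,"z":-100,"claw":84},{"ax":0,"ay":0,"az":6,"x":55,"y":190,"z":-100,"claw":84},{"ax":0,"ay":0,"az":10,"x":70,"y":235,"z":-100,"claw":84},{"ax":0,"ay":0,"az":14,"x":80,"y":265,"z":-100,"claw":84},{"ax":0,"ay":0,"az":16,"x":85,"y":285,"z":-100,"claw":84},{"ax":0,"ay":0,"az":16,"x":85,"y":285,"z":-100,"claw":84},{"ax":0,"ay":0,"az":16,"x":85,"y":285,"z":-100,"claw":84},{"ax":0,"ay":0,"az":16,"x":85,"y":285,"z":-100,"claw":84}]';python3 - <<'E'
from h import *
plan([462.5,332.1,80],76.6)
for n in("top","scene"): cv2.imwrite(f"pics/{n}8.png",arm.snapshot(n)[:,:,::-1])
t=cv2.imread("pics/top8.png")[:,:,::-1];s=cv2.imread("pics/scene8.png")[:,:,::-1]
a=cv2.resize(t[150:260,180:320],(560,440));b=cv2.resize(s[120:260,200:340],(440,440))
cv2.imwrite("pics/p8.png",cv2.resize(np.hstack([a,b])[:,:,::-1],(800,352)))
E
```

```text
t: 17.55
tool_pos: [463.6, 317.0, 146.8]
ee_rot: [[-0.973, 0.23, 0.001], [0.23, 0.973, -0.0], [-0.001, -0.0, -1.0]]
wrist_force: [0.1, -0.6, -0.0]
finger_gap: 0.984
shift [ 4.6 14.4 66.8] turn [-0.02  0.04  0.08] cur yaw 76.68 at [463.6 317.  146.8] F [ 0.1 -0.6 -0. ] gap 84.0 t 17.55
```

View pics/p8.png

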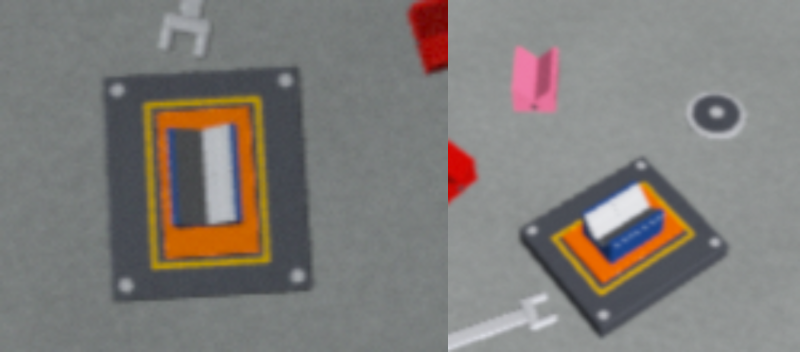

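```bash
python3 - <<'E'
from h import *
t=cv2.imread("pics/top8.png");h=cv2.cvtColor(t,cv2.COLOR_BGR2HSV).astype(int)
crop(t[:,:,::-1],222,170,266,235,9,"pics/p8b.png")
for r in (188,197,206,212): print(r,[tuple(int(v) for v in h[r,x]) for x in range(229,259)])
g=cv2.cvtColor(t,cv2.COLOR_BGR2GRAY).astype(int)
for c in(247,249,251): print(c,g[176:194,c].tolist(),g[210:228,c].tolist())
E
```

```text
188 [(12, 189, 166), (14, 250, 201), (14, 255, 203), (15, 255, 202), (14, 250, 203), (15, 255, 201), (14, 255, 200), (14, 255, 202), (15, 255, 202), (15, 255, 202), (15, 255, 203), (15, 255, 202), (14, 255, 202), (14, 255, 202), (14, 255, 201), (15, 254, 204), (15, 255, 203), (14, 242, 201), (13, 219, 201), (12, 198, 202), (11, 177, 197), (10, 152, 196), (10, 150, 177), (7, 128, 147), (9, 162, 164), (14, 233, 194), (15, 255, 202), (14, 255, 199), (14, 234, 180), (11, 158, 132)]
197 [(10, 142, 138), (13, 221, 188), (12, 202, 192), (1, 91, 152), (113, 125, 124), (108, 139, 108), (107, 61, 83), (120, 7, 73), (120, 17, 75), (108, 16, 78), (102, 17, 77), (90, 7, 73), (83, 14, 75), (105, 13, 80), (110, 12, 132), (110, 9, 171), (105, 11, 189), (109, 11, 188), (105, 8, 191), (101, 11, 193), (107, 9, 191), (107, 12, 191), (106, 34, 174), (109, 92, 149), (112, 119, 118), (1, 109, 145), (14, 244, 192), (14, 255, 203), (14, 250, 201), (13, 220, 154)]
206 [(8, 50, 91), (11, 175, 149), (14, 240, 192), (9, 165, 167), (146, 55, 102), (109, 149, 113), (110, 94, 95), (110, 20, 76), (90, 7, 71), (126, 
[... 626 characters left out ...]
2), (114, 7, 192), (101, 11, 189), (108, 14, 188), (108, 35, 174), (109, 96, 143), (114, 117, 118), (1, 114, 145), (14, 236, 198), (15, 255, 200), (15, 255, 198)]
247 [69, 73, 72, 73, 91, 138, 115, 94, 117, 117, 120, 116, 123, 154, 183, 188, 185, 187] [183, 185, 185, 184, 186, 184, 185, 183, 181, 160, 91, 115, 120, 118, 121, 120, 120, 121]
249 [74, 76, 70, 76, 105, 138, 114, 88, 117, 119, 119, 121, 131, 169, 179, 180, 183, 186] [187, 188, 188, 187, 187, 189, 188, 188, 180, 128, 91, 118, 118, 120, 119, 118, 120, 122]
251 [73, 68, 70, 77, 105, 137, 105, 93, 115, 116, 118, 116, 125, 142, 147, 148, 149, 149] [181, 179, 181, 181, 184, 185, 181, 183, 170, 89, 87, 114, 121, 120, 120, 119, 119, 118]
```

View pics/p8b.png

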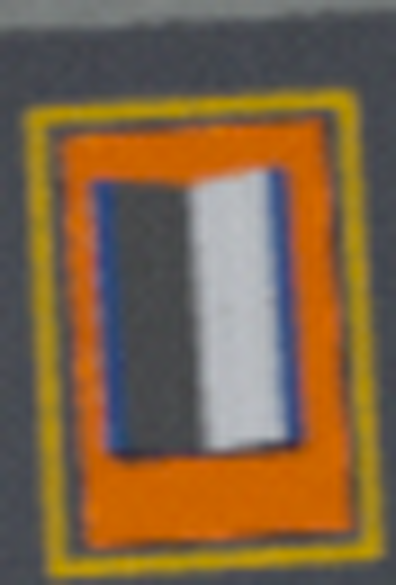

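```bash
python3 - <<'E'
from h import *
t=cv2.imread("pics/top8.png");h=cv2.cvtColor(t,cv2.COLOR_BGR2HSV).astype(float)
def cross(v,th,x0):
    for i in range(len(v)-1):
        if (v[i]-th)*(v[i+1]-th)<=0 and v[i]!=v[i+1]: return x0+i+(th-v[i])/(v[i+1]-v[i])
L=[];M=[];R=[]
for r in range(193,217):
    V=h[r,:,2];S=h[r,:,1]
    M.append((cross(V[238:248],128,238),r))
    # blue band centre (land middle) left & right, weights = blue-ness
    b=t[r].astype(float);w=np.clip(b[:,0]-b[:,2]-12,0,None)
    xs=np.arange(228,240);L.append(((w[xs]*xs).sum()/w[xs].sum(),r))
    xs=np.arange(249,258);R.append(((w[xs]*xs).sum()/w[xs].sum(),r))
for nm,P,z in(("Lland",L,71),("Vbot",M,51),("Rland",R,71)):
    W=onz("top",P,z);f=np.polyfit(W[:,0],W[:,1],1);print(nm,"yaw",np.degrees(np.arctan(f[0])).round(2),"y@561.5",np.polyval(f,561.5).round(1),"rms",np.std(W[:,1]-np.polyval(f,W[:,0])).round(2))
# ends along the white flank, z at col
for c,z,r0,r1 in((247,58,188.7,219.3),(249,63,188.4,218.8)): print(onz("top",[(c,r0),(c,r1)],z).round(1).tolist())
# scene: V bottom/flank: silhouettes
s=cv2.imread("pics/scene8.png");crop(s[:,:,::-1],225,170,315,255,8,"pics/p8c.png")
E
```

```text
Lland yaw 2.86 y@561.5 59.3 rms 0.2
Vbot yaw 2.78 y@561.5 38.5 rms 0.16
Rland yaw 2.69 y@561.5 16.2 rms 0.1
[[598.9, 29.4, 58.0], [527.2, 30.4, 58.0]]
[[598.7, 24.6, 63.0], [527.8, 25.6, 63.0]]
```

View pics/p8c.png

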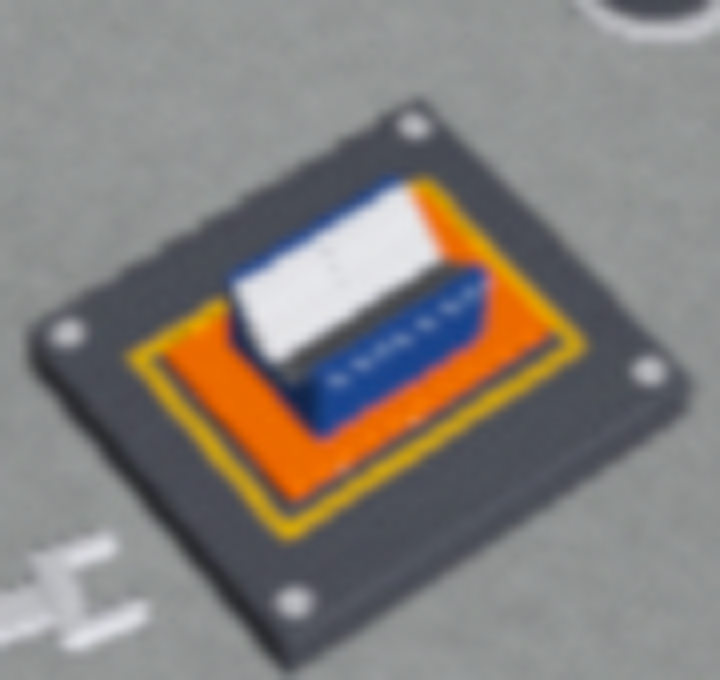

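```bash
python3 -m jog '[{"ax":0,"ay":0,"az":0,"x":4.5,"y":14,"z":20,"claw":80},{"ax":0,"ay":0,"az":0,"x":4.5,"y":14,"z":50,"claw":76},{"ax":0,"ay":0,"az":0,"x":4.5,"y":14,"z":60,"claw":76},{"ax":0,"ay":0,"az":0,"x":4.5,"y":14,"z":60,"claw":76},{"ax":0,"ay":0,"az":0,"x":4.5,"y":14,"z":60,"claw":76}]';python3 - <<'E'
from h import *
plan([462.5,332.1,40],76.6)
for n in("top","scene"): cv2.imwrite(f"pics/{n}9.png",arm.snapshot(n)[:,:,::-1])
plan([462.5,332.1,40],76.6)
t=cv2.imread("pics/top9.png")[:,:,::-1];s=cv2.imread("pics/scene9.png")[:,:,::-1]
a=cv2.resize(t[180:290,80:220],(560,440));b=cv2.resize(s[220:320,320:420],(440,440))
cv2.imwrite("pics/p9.png",cv2.resize(np.hstack([a,b])[:,:,::-1],(800,352)))
E
```

```text
t: 18.15
tool_pos: [462.4, 332.8, 87.0]
ee_rot: [[-0.973, 0.23, 0.001], [0.23, 0.973, -0.0], [-0.0, 0.0, -1.0]]
wrist_force: [-0.5, -1.0, 0.0]
finger_gap: 0.888
shift [-0.3 -0.7 47. ] turn [0.01 0.03 0.11] cur yaw 76.71 at [462.4 332.8  87. ] F [-0.5 -1.   0. ] gap 75.8 t 18.15
shift [-0.1 -1.4 47.6] turn [0.09 0.07 0.13] cur yaw 76.73 at [462.6 333.4  87.6] F [-0.1  0.4  0.5] gap 75.9 t 18.25
```

View pics/p9.png

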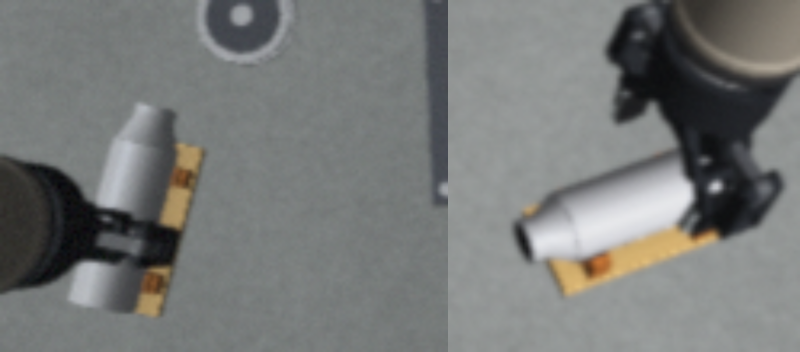

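```bash
python3 -m jog '[{"ax":0,"ay":0,"az":0.1,"x":0,"y":-1,"z":10,"claw":76},{"ax":0,"ay":0,"az":0.1,"x":0,"y":-1,"z":25,"claw":76},{"ax":0,"ay":0,"az":0.1,"x":0,"y":-1,"z":40,"claw":76},{"ax":0,"ay":0,"az":0.1,"x":0,"y":-1,"z":47.5,"claw":76},{"ax":0,"ay":0,"az":0.1,"x":0,"y":-1,"z":47.5,"claw":76},{"ax":0,"ay":0,"az":0.1,"x":0,"y":-1,"z":47.5,"claw":66},{"ax":0,"ay":0,"az":0.1,"x":0,"y":-1,"z":47.5,"claw":56},{"ax":0,"ay":0,"az":0.1,"x":0,"y":-1,"z":47.5,"claw":50},{"ax":0,"ay":0,"az":0.1,"x":0,"y":-1,"z":47.5,"claw":40},{"ax":0,"ay":0,"az":0.1,"x":0,"y":-1,"z":47.5,"claw":40},{"ax":0,"ay":0,"az":0.1,"x":0,"y":-1,"z":47.5,"claw":40}]' 60;python3 - <<'E'
from h import *
plan([462.5,332.1,40],76.6)
E
```

```text
t: 19.35
tool_pos: [461.9, 333.3, 39.8]
ee_rot: [[-0.973, 0.23, 0.001], [0.23, 0.973, 0.002], [-0.001, 0.002, -1.0]]
wrist_force: [-1.2, 1.2, 7.0]
finger_gap: 0.54
shift [-0.9 -1.  -0.2] turn [0.11 0.04 0.08] cur yaw 76.68 at [461.9 333.3  39.8] F [-1.2  1.2  7. ] gap 46.1 t 19.35
```

```bash
python3 -m jog '[{"ax":0,"ay":0,"az":0,"x":0,"y":0,"z":-5,"claw":40},{"ax":0,"ay":0,"az":0,"x":0,"y":0,"z":-20,"claw":40},{"ax":0,"ay":0,"az":0,"x":0,"y":0,"z":-45,"claw":40},{"ax":0,"ay":0,"az":0,"x":0,"y":0,"z":-75,"claw":40},{"ax":0,"ay":0,"az":0,"x":0,"y":0,"z":-95,"claw":40},{"ax":0,"ay":0,"az":0,"x":0,"y":0,"z":-100,"claw":40},{"ax":0,"ay":0,"az":0,"x":0,"y":0,"z":-100,"claw":40},{"ax":0,"ay":0,"az":0,"x":0,"y":0,"z":-100,"claw":40}]';python3 - <<'E'
from h import *
plan([562.3,38.2,140],92.8)
for n in("top","scene"): cv2.imwrite(f"pics/{n}10.png",arm.snapshot(n)[:,:,::-1])
t=cv2.imread("pics/top10.png")[:,:,::-1];s=cv2.imread("pics/scene10.png")[:,:,::-1]
a=cv2.resize(t[180:290,80:220],(560,440));b=cv2.resize(s[200:300,320:420],(440,440))
cv2.imwrite("pics/p10.png",cv2.resize(np.hstack([a,b])[:,:,::-1],(800,352)))
E
```

```text
t: 20.15
tool_pos: [460.7, 332.0, 138.0]
ee_rot: [[-0.973, 0.23, -0.001], [0.23, 0.973, -0.001], [0.001, -0.001, -1.0]]
wrist_force: [-0.6, 0.8, -3.0]
finger_gap: 0.543
shift [-166.5 -262.5   -1.8] turn [ -0.07  -0.07 -16.11] cur yaw 76.69 at [460.7 332.  138. ] F [-0.6  0.8 -3. ] gap 46.4 t 20.15
```

View pics/p10.png

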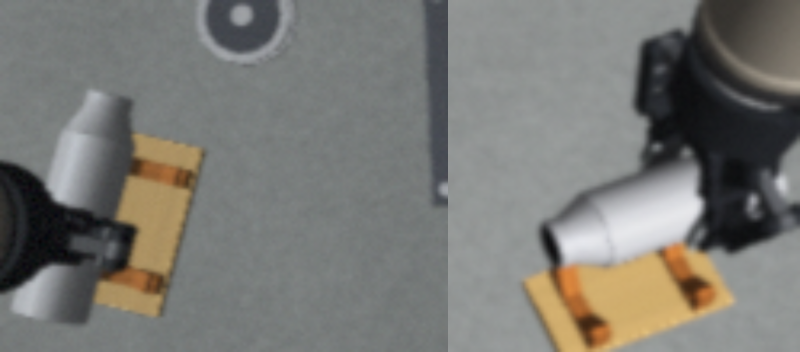

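```bash
python3 - <<'E'
from h import *
t=cv2.imread("pics/top10.png")[:,:,::-1]
crop(t,80,205,130,290,7,"pics/p10b.png")
f=lambda x,y:(x/3.2+80-.4,y/3.2+180-.4)
A=onz("top",[f(50,317),f(97,133)],139)[:,:2];print(A.round(1),A.mean(0).round(1),np.degrees(np.arctan2(*(A[1]-A[0])[::-1])))
E
```

```text
[[402.2 345.2]
 [521.5 318.4]] [461.8 331.8] -12.65578809391564
```

View pics/p10b.png

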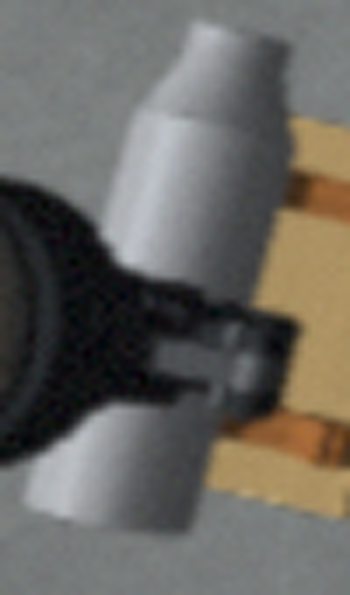

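```bash
python3 -m jog '[{"ax":0,"ay":0,"az":-0.5,"x":-5,"y":-8,"z":0,"claw":40},{"ax":0,"ay":0,"az":-1.5,"x":-15,"y":-24,"z":0,"claw":40},{"ax":0,"ay":0,"az":-3,"x":-31,"y":-49,"z":0,"claw":40},{"ax":0,"ay":0,"az":-5,"x":-50,"y":-79,"z":-1,"claw":40},{"ax":0,"ay":0,"az":-7,"x":-70,"y":-110,"z":-1,"claw":40},{"ax":0,"ay":0,"az":-9,"x":-90,"y":-142,"z":-1,"claw":40},{"ax":0,"ay":0,"az":-11,"x":-110,"y":-173,"z":-1,"claw":40},{"ax":0,"ay":0,"az":-13,"x":-130,"y":-205,"z":-1,"claw":40},{"ax":0,"ay":0,"az":-14.5,"x":-147,"y":-232,"z":-2,"claw":40},{"ax":0,"ay":0,"az":-15.5,"x":-158,"y":-249,"z":-2,"claw":40},{"ax":0,"ay":0,"az":-16,"x":-164,"y":-259,"z":-2,"claw":40},{"ax":0,"ay":0,"az":-16.1,"x":-166.5,"y":-262.5,"z":-2,"claw":40},{"ax":0,"ay":0,"az":-16.1,"x":-166.5,"y":-262.5,"z":-2,"claw":40},{"ax":0,"ay":0,"az":-16.1,"x":-166.5,"y":-262.5,"z":-2,"claw":40},{"ax":0,"ay":0,"az":-16.1,"x":-166.5,"y":-262.5,"z":-2,"claw":40},{"ax":0,"ay":0,"az":-16.1,"x":-166.5,"y":-262.5,"z":-2,"claw":40}]';python3 - <<'E'
from h import *
plan([562.4,38.2,95],92.8)
n="scene"; s=arm.snapshot(n)
crop(s,200,120,340,260,4,"pics/p11.png")
E
```

```text
t: 21.85
tool_pos: [562.8, 39.8, 140.8]
ee_rot: [[-0.999, -0.05, -0.0], [-0.05, 0.999, 0.0], [0.0, 0.0, -1.0]]
wrist_force: [-0.4, 0.2, -2.0]
finger_gap: 0.54
shift [ 0.4 -1.6 45.8] turn [ 0.02 -0.01  0.08] cur yaw 92.88 at [562.8  39.8 140.8] F [-0.4  0.2 -2. ] gap 46.1 t 21.85
```

View pics/p11.png

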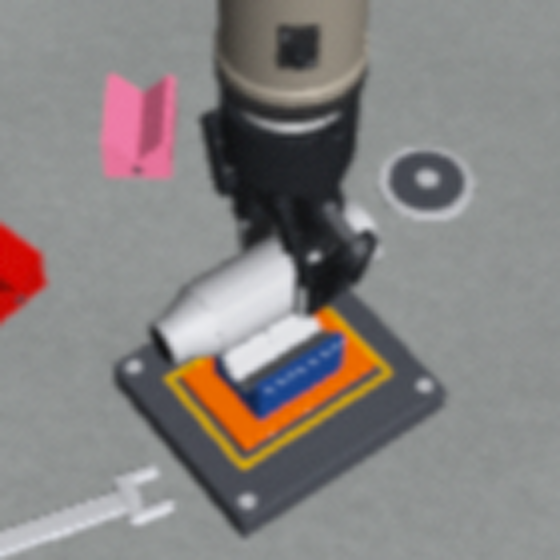

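```bash
python3 -m jog '[{"ax":0,"ay":0,"az":0,"x":0.4,"y":-1,"z":10,"claw":40},{"ax":0,"ay":0,"az":0,"x":0.4,"y":-1,"z":25,"claw":40},{"ax":0,"ay":0,"az":0,"x":0.4,"y":-1,"z":40,"claw":40},{"ax":0,"ay":0,"az":0,"x":0.4,"y":-1,"z":46,"claw":40},{"ax":0,"ay":0,"az":0,"x":0.4,"y":-1,"z":46,"claw":40},{"ax":0,"ay":0,"az":0,"x":0.4,"y":-1,"z":46,"claw":40},{"ax":0,"ay":0,"az":0,"x":0.4,"y":-1,"z":46,"claw":40}]';python3 - <<'E'
from h import *
plan([562.4,38.2,85],92.8)
E
```

```text
t: 22.6
tool_pos: [563.2, 37.7, 95.5]
ee_rot: [[-0.999, -0.048, 0.001], [-0.048, 0.999, 0.0], [-0.001, 0.0, -1.0]]
wrist_force: [-0.4, -0.4, -2.9]
finger_gap: 0.54
shift [ 0.8  0.6 10.5] turn [ 0.01  0.08 -0.02] cur yaw 92.78 at [563.2  37.7  95.5] F [-0.4 -0.4 -2.9] gap 46.1 t 22.6
```

```bash
python3 -m jog '[{"ax":0,"ay":0,"az":0,"x":0.8,"y":0.5,"z":3,"claw":40},{"ax":0,"ay":0,"az":0,"x":0.8,"y":0.5,"z":6,"claw":40},{"ax":0,"ay":0,"az":0,"x":0.8,"y":0.5,"z":8,"claw":40},{"ax":0,"ay":0,"az":0,"x":0.8,"y":0.5,"z":9,"claw":40},{"ax":0,"ay":0,"az":0,"x":0.8,"y":0.5,"z":9,"claw":40},{"ax":0,"ay":0,"az":0,"x":0.8,"y":0.5,"z":9,"claw":40}]';python3 -m jog '[{"ax":0,"ay":0,"az":0,"x":0,"y":0,"z":0.5,"claw":40},{"ax":0,"ay":0,"az":0,"x":0,"y":0,"z":1,"claw":40},{"ax":0,"ay":0,"az":0,"x":0,"y":0,"z":1,"claw":40}]'
```

```text
t: 23.2
tool_pos: [561.8, 38.1, 85.8]
ee_rot: [[-0.999, -0.048, -0.0], [-0.048, 0.999, 0.0], [0.0, 0.0, -1.0]]
wrist_force: [0.2, -0.4, -3.4]
finger_gap: 0.542
t: 23.5
tool_pos: [561.8, 38.1, 84.8]
ee_rot: [[-0.999, -0.049, -0.0], [-0.049, 0.999, 0.0], [0.0, 0.0, -1.0]]
wrist_force: [0.2, -0.0, -2.1]
finger_gap: 0.539
```

```bash
python3 -m jog '[{"ax":0,"ay":0,"az":0,"x":0,"y":0,"z":0.5,"claw":40},{"ax":0,"ay":0,"az":0,"x":0,"y":0,"z":0.5,"claw":40},{"ax":0,"ay":0,"az":0,"x":0,"y":0,"z":0.5,"claw":40}]';python3 -m jog '[{"ax":0,"ay":0,"az":0,"x":0,"y":0,"z":0.4,"claw":40},{"ax":0,"ay":0,"az":0,"x":0,"y":0,"z":0.4,"claw":40},{"ax":0,"ay":0,"az":0,"x":0,"y":0,"z":0.4,"claw":40}]'
```

```text
t: 23.8
tool_pos: [561.9, 38.2, 84.4]
ee_rot: [[-0.999, -0.049, 0.0], [-0.049, 0.999, 0.0], [-0.0, 0.0, -1.0]]
wrist_force: [0.1, 0.2, -2.3]
finger_gap: 0.54
t: 24.1
tool_pos: [561.9, 38.2, 84.2]
ee_rot: [[-0.999, -0.049, 0.0], [-0.049, 0.999, 0.0], [-0.0, 0.0, -1.0]]
wrist_force: [-2.2, 0.7, 2.8]
finger_gap: 0.542
```

```bash
python3 -m jog '[{"ax":0,"ay":0,"az":0,"x":0,"y":0,"z":0,"claw":50},{"ax":0,"ay":0,"az":0,"x":0,"y":0,"z":0,"claw":54},{"ax":0,"ay":0,"az":0,"x":0,"y":0,"z":0,"claw":58},{"ax":0,"ay":0,"az":0,"x":0,"y":0,"z":0,"claw":58},{"ax":0,"ay":0,"az":0,"x":0,"y":0,"z":0,"claw":58}]';python3 - <<'E'
from h import *
plan([562.4,38.2,85],92.8)
s=arm.snapshot("scene");cv2.imwrite("pics/scene12.png",s[:,:,::-1])
crop(s,200,120,340,260,4,"pics/p12.png")
E
```

```text
t: 24.6
tool_pos: [561.8, 38.1, 83.8]
ee_rot: [[-0.999, -0.048, -0.0], [-0.048, 0.999, -0.0], [0.0, -0.0, -1.0]]
wrist_force: [0.3, 0.2, 0.2]
finger_gap: 0.682
shift [-0.6  0.1 -1.2] turn [-0.   -0.   -0.02] cur yaw 92.78 at [561.8  38.1  83.8] F [0.3 0.2 0.2] gap 58.2 t 24.6
```

View pics/p12.png

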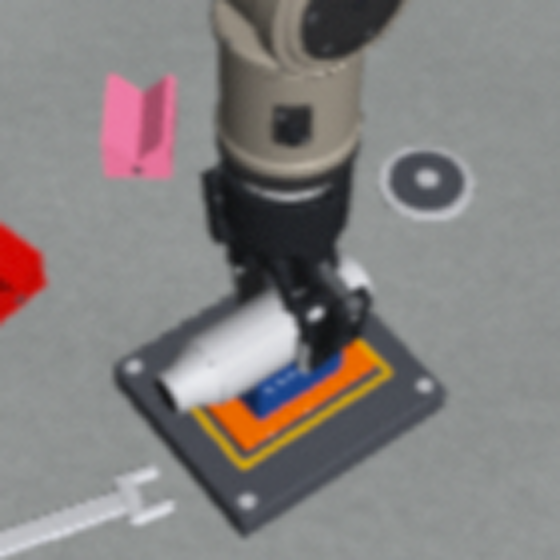

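```bash
python3 -m jog '[{"ax":0,"ay":0,"az":0,"x":0,"y":0,"z":0,"claw":70},{"ax":0,"ay":0,"az":0,"x":0,"y":0,"z":0,"claw":76},{"ax":0,"ay":0,"az":0,"x":0,"y":0,"z":-10,"claw":76},{"ax":0,"ay":0,"az":0,"x":0,"y":0,"z":-40,"claw":76},{"ax":0,"ay":0,"az":0,"x":0,"y":0,"z":-80,"claw":76},{"ax":0,"ay":0,"az":0,"x":0,"y":40,"z":-90,"claw":60},{"ax":0,"ay":0,"az":0,"x":0,"y":90,"z":-90,"claw":40},{"ax":0,"ay":0,"az":0,"x":0,"y":140,"z":-90,"claw":20},{"ax":0,"ay":0,"az":0,"x":0,"y":190,"z":-90,"claw":0},{"ax":0,"ay":0,"az":0,"x":0,"y":220,"z":-90,"claw":0},{"ax":0,"ay":0,"az":0,"x":0,"y":220,"z":-90,"claw":0},{"ax":0,"ay":0,"az":0,"x":0,"y":220,"z":-90,"claw":0}]';python3 - <<'E'
from h import *
plan([562.4,38.2,130],92.8)
for n in("top","scene"): cv2.imwrite(f"pics/{n}13.png",arm.snapshot(n)[:,:,::-1])
t=cv2.imread("pics/top13.png")[:,:,::-1];s=cv2.imread("pics/scene13.png")[:,:,::-1]
a=cv2.resize(t[150:260,190:300],(560,560));b=cv2.resize(s[150:270,210:330],(560,560))
cv2.imwrite("pics/p13.png",cv2.resize(np.hstack([a,b])[:,:,::-1],(800,400)))
E
```

```text
t: 25.85
tool_pos: [551.0, 258.2, 174.3]
ee_rot: [[-0.999, -0.05, 0.0], [-0.05, 0.999, -0.0], [-0.0, -0.0, -1.0]]
wrist_force: [0.7, -0.4, -0.4]
finger_gap: 0.001
shift [  -0.4 -220.3   44.4] turn [-0.01  0.02  0.07] cur yaw 92.87 at [551.  258.2 174.3] F [ 0.7 -0.4 -0.4] gap 0.1 t 25.85
```

View pics/p13.png

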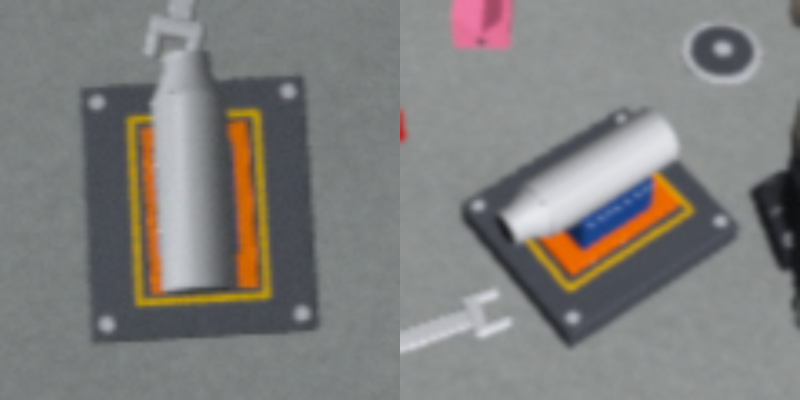

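```bash
python3 - <<'E'
from h import *
t=cv2.imread("pics/top13.png")
crop(t[:,:,::-1],222,160,262,240,7,"pics/p13b.png")
crop(cv2.imread("pics/scene13.png")[:,:,::-1],235,175,320,260,8,"pics/p13c.png")
g=cv2.cvtColor(t,cv2.COLOR_BGR2GRAY)
for c in(238,242,246): print(c,g[166:182,c].tolist(),g[222:236,c].tolist())
for z in (65,85): 
  for r in (190,205,220):
    pass
# side edges per row: boundary shell/orange by saturation
S=cv2.cvtColor(t,cv2.COLOR_BGR2HSV)[:,:,1].astype(float)
def cross(v,th,x0):
    for i in range(len(v)-1):
        if (v[i]-th)*(v[i+1]-th)<=0: return x0+i+(th-v[i])/(v[i+1]-v[i])
L=[];R=[]
for r in range(188,222):
    l=cross(S[r,228:240],110,228) ; rr=cross(S[r,245:258],110,245)
    if l and rr: L.append((l,r));R.append((rr,r))
L=np.array(L);R=np.array(R)
def pl(P):
    f=np.polyfit(P[:,1],P[:,0],1);q=[(np.polyval(f,188),188),(np.polyval(f,221),221)];o,d=ray("top",q);n=np.cross(d[0],d[1]);return o,n/np.linalg.norm(n)
o,n1=pl(L);o,n2=pl(R);n=n1+n2
for x in(530,562,595): print("axis",x,(o[1]-(n[0]*(x-o[0])+n[2]*(85-o[2]))/n[1]).round(2))
E
```

```text
238 [185, 179, 181, 180, 179, 179, 178, 176, 175, 179, 191, 193, 196, 199, 196, 194] [201, 200, 201, 202, 199, 204, 193, 152, 77, 102, 144, 120, 83, 79]
242 [140, 143, 145, 146, 145, 145, 146, 146, 147, 156, 159, 159, 160, 159, 162, 161] [178, 177, 178, 182, 181, 181, 168, 92, 64, 110, 148, 108, 80, 77]
246 [77, 81, 80, 85, 87, 92, 98, 98, 101, 113, 119, 120, 119, 118, 121, 121] [138, 143, 142, 143, 144, 145, 135, 69, 75, 122, 145, 102, 79, 77]
axis 530 41.51
axis 562 41.93
axis 595 42.37
```

View pics/p13b.png

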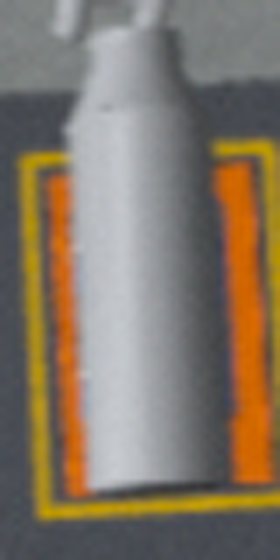

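View pics/p13c.png

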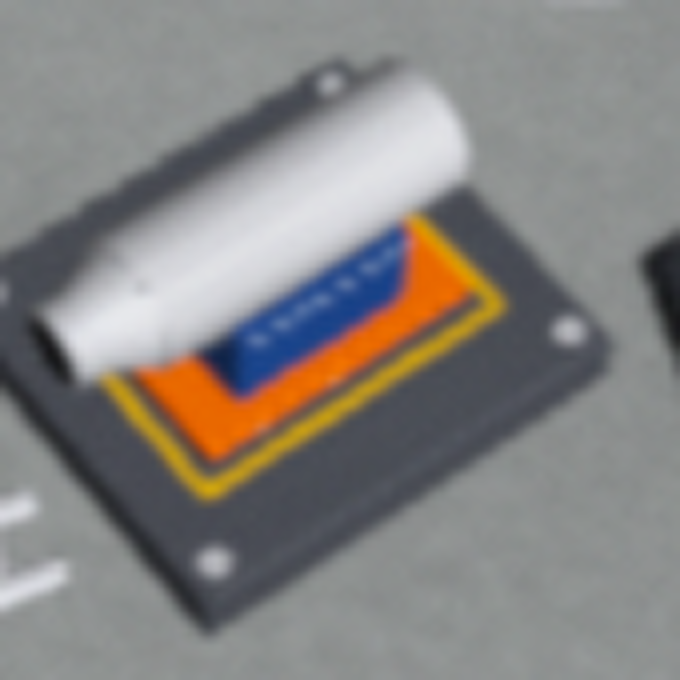

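```bash
python3 - <<'E'
from h import *
t=cv2.imread("pics/top13.png");h=cv2.cvtColor(t,cv2.COLOR_BGR2HSV)
for r in (184,190,200,210,220): print(r,[tuple(int(v) for v in t[r,x,::-1]) for x in range(228,238)],"|",[tuple(int(v) for v in t[r,x,::-1]) for x in range(248,260)])
# predicted silhouette for seated cylinder: block axis (562.4,38.2,85) yaw 2.8
c=arm.camera_model("top");o=np.array(c["extrinsics"])[:3,3]
a=np.array([np.cos(np.radians(2.8)),np.sin(np.radians(2.8)),0]);C=np.array([562.4,38.2,85.])
for s in(-60,-30,0,30,60):
    P=C+s*a;v=o-P;v-=a*(v@a);D=np.linalg.norm(v);v/=D;w=np.cross(a,v);ph=np.arccos(24/D)
    q=[P+24*(np.cos(ph)*v+k*np.sin(ph)*w) for k in(1,-1)]
    print(s,proj("top",q).round(1).tolist(),proj("top",[P+[0,0,24],P-[0,0,24]]).round(1).tolist())
E
```

```text
184 [(89, 85, 74), (98, 82, 75), (106, 85, 75), (126, 113, 105), (155, 152, 153), (175, 177, 182), (184, 188, 191), (187, 190, 195), (187, 192, 195), (189, 193, 197)] | [(97, 99, 101), (85, 87, 88), (74, 77, 79), (76, 72, 71), (111, 79, 58), (169, 91, 33), (196, 98, 0), (202, 100, 0), (201, 102, 13), (161, 85, 34), (91, 71, 62), (118, 104, 62)]
190 [(90, 76, 68), (154, 84, 47), (200, 101, 8), (183, 108, 64), (165, 144, 135), (177, 178, 181), (183, 186, 189), (185, 188, 194), (186, 189, 194), (188, 191, 196)] | [(101, 103, 105), (86, 91, 91), (78, 78, 79), (74, 74, 78), (71, 74, 78), (107, 80, 73), (170, 95, 48), (205, 102, 1), (205, 101, 0), (201, 98, 14), (157, 86, 54), (109, 92, 70)]
200 [(94, 83, 76), (127, 86, 66), (181, 94, 27), (205, 105, 35), (182, 131, 121), (160, 163, 172), (178, 181, 189), (185, 188, 192), (190, 192, 197), (190, 193, 196)] | [(102, 105, 106), (90, 94, 95), (81, 84, 87), (74, 75, 77), (70, 72, 73), (71, 68, 81), (132, 83, 73), (191, 99, 30), (208, 101, 0), (206, 101, 0), (178, 93, 21), (121, 81, 58)]
210 [(120, 104, 67), (94, 79, 78), (170, 102, 59), (210, 1
[... 282 characters left out ...]
4, 30)]
220 [(155, 129, 54), (89, 80, 77), (114, 87, 76), (170, 96, 48), (204, 104, 12), (199, 124, 86), (186, 164, 153), (185, 186, 190), (189, 194, 199), (194, 198, 202)] | [(115, 118, 120), (102, 105, 109), (93, 96, 97), (83, 84, 87), (74, 79, 80), (73, 75, 74), (99, 75, 66), (162, 90, 42), (201, 98, 0), (208, 103, 0), (209, 105, 0), (216, 108, 10)]
-60 [[255.3, 228.7], [233.9, 230.0]] [[244.2, 228.8], [245.0, 229.9]]
-30 [[254.4, 215.4], [233.1, 216.7]] [[243.4, 215.1], [244.2, 217.0]]
0 [[253.6, 202.2], [232.4, 203.5]] [[242.5, 201.5], [243.4, 204.1]]
30 [[252.7, 189.1], [231.6, 190.4]] [[241.7, 188.1], [242.6, 191.3]]
60 [[251.9, 176.1], [230.9, 177.4]] [[240.9, 174.8], [241.8, 178.7]]
```

The shell sits in the V. Its silhouette in the top view (edges near columns 232 and 254 at row 200, back end at row 228.6, shoulder at 174.6) matches the seated pose predicted for an axis at (562.4, 38.2, 85) to within half a pixel. Next I'll press on top with the fingers shut, so the shell can centre itself on both flanks.

```bash
python3 -m jog '[{"ax":0,"ay":0,"az":0,"x":0,"y":-20,"z":0,"claw":0},{"ax":0,"ay":0,"az":0,"x":0,"y":-60,"z":0,"claw":0},{"ax":0,"ay":0,"az":0,"x":0,"y":-105,"z":0,"claw":0},{"ax":0,"ay":0,"az":0,"x":0,"y":-150,"z":0,"claw":0},{"ax":0,"ay":0,"az":0,"x":0,"y":-185,"z":0,"claw":0},{"ax":0,"ay":0,"az":0,"x":0,"y":-210,"z":0,"claw":0},{"ax":0,"ay":0,"az":0,"x":0,"y":-220,"z":0,"claw":0},{"ax":0,"ay":0,"az":0,"x":0,"y":-220,"z":0,"claw":0},{"ax":0,"ay":0,"az":0,"x":0,"y":-220,"z":20,"claw":0},{"ax":0,"ay":0,"az":0,"x":0,"y":-220,"z":38,"claw":0},{"ax":0,"ay":0,"az":0,"x":0,"y":-220,"z":44,"claw":0},{"ax":0,"ay":0,"az":0,"x":0,"y":-220,"z":44,"claw":0},{"ax":0,"ay":0,"az":0,"x":0,"y":-220,"z":44,"claw":0},{"ax":0,"ay":0,"az":0,"x":0,"y":-220,"z":44,"claw":0}]';python3 - <<'E'
from h import *
plan([562.4,38.2,121],92.8)
s=arm.snapshot("scene")
crop(s,200,120,340,260,4,"pics/p14.png")
E
```

```text
t: 27.35
tool_pos: [562.4, 38.6, 130.8]
ee_rot: [[-0.999, -0.049, 0.001], [-0.049, 0.999, 0.0], [-0.002, 0.0, -1.0]]
wrist_force: [0.5, -1.1, -0.4]
finger_gap: 0.0
shift [ 0.1 -0.4  9.8] turn [0.02 0.09 0.01] cur yaw 92.81 at [562.4  38.6 130.8] F [ 0.5 -1.1 -0.4] gap 0.0 t 27.35
```

View pics/p14.png

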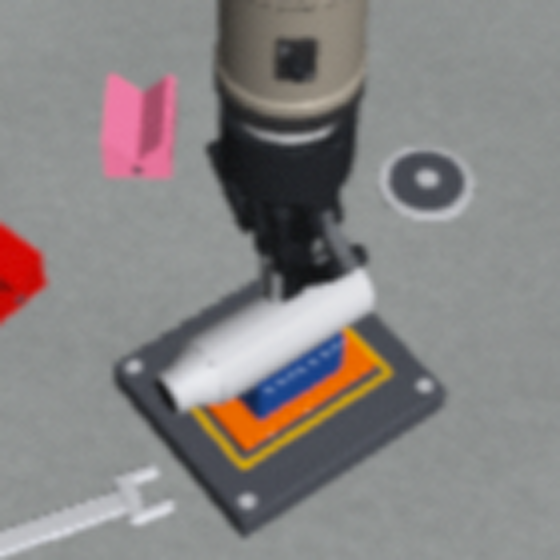

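```bash
python3 -m jog '[{"ax":0,"ay":0,"az":0,"x":0,"y":-0.4,"z":3,"claw":0},{"ax":0,"ay":0,"az":0,"x":0,"y":-0.4,"z":5,"claw":0},{"ax":0,"ay":0,"az":0,"x":0,"y":-0.4,"z":7,"claw":0},{"ax":0,"ay":0,"az":0,"x":0,"y":-0.4,"z":8,"claw":0},{"ax":0,"ay":0,"az":0,"x":0,"y":-0.4,"z":8,"claw":0},{"ax":0,"ay":0,"az":0,"x":0,"y":-0.4,"z":8,"claw":0}]';python3 -m jog '[{"ax":0,"ay":0,"az":0,"x":0,"y":0,"z":0.5,"claw":0},{"ax":0,"ay":0,"az":0,"x":0,"y":0,"z":1,"claw":0},{"ax":0,"ay":0,"az":0,"x":0,"y":0,"z":1,"claw":0},{"ax":0,"ay":0,"az":0,"x":0,"y":0,"z":1,"claw":0}]'
```

```text
t: 28.0
tool_pos: [561.8, 37.7, 121.9]
ee_rot: [[-0.999, -0.049, -0.0], [-0.049, 0.999, 0.0], [0.0, 0.0, -1.0]]
wrist_force: [1.1, 0.1, 0.1]
finger_gap: 0.001
t: 28.4
tool_pos: [561.8, 37.7, 120.9]
ee_rot: [[-0.999, -0.049, -0.0], [-0.049, 0.999, 0.0], [0.0, 0.0, -1.0]]
wrist_force: [0.5, -0.1, -0.1]
finger_gap: 0.0
```

```bash
python3 -m jog '[{"ax":0,"ay":0,"az":0,"x":0,"y":0,"z":0.5,"claw":0},{"ax":0,"ay":0,"az":0,"x":0,"y":0,"z":1,"claw":0},{"ax":0,"ay":0,"az":0,"x":0,"y":0,"z":1,"claw":0},{"ax":0,"ay":0,"az":0,"x":0,"y":0,"z":1,"claw":0}]'
```

```text
t: 28.8
tool_pos: [561.9, 37.7, 120.0]
ee_rot: [[-0.999, -0.049, 0.0], [-0.049, 0.999, 0.0], [-0.0, 0.0, -1.0]]
wrist_force: [0.1, 0.4, 2.5]
finger_gap: -0.002
```

```bash
python3 -m jog '[{"ax":0,"ay":0,"az":0,"x":0,"y":0,"z":-1.5,"claw":0},{"ax":0,"ay":0,"az":0,"x":-0.5,"y":0.4,"z":-1.5,"claw":0},{"ax":0,"ay":0,"az":0,"x":-0.5,"y":0.4,"z":-0.5,"claw":0},{"ax":0,"ay":0,"az":0,"x":-0.5,"y":0.4,"z":0.3,"claw":0},{"ax":0,"ay":0,"az":0,"x":-0.5,"y":0.4,"z":0.8,"claw":0},{"ax":0,"ay":0,"az":0,"x":-0.5,"y":0.4,"z":0.8,"claw":0},{"ax":0,"ay":0,"az":0,"x":-0.5,"y":0.4,"z":0.8,"claw":0},{"ax":0,"ay":0,"az":0,"x":-0.5,"y":0.4,"z":0.8,"claw":0}]'
```

```text
t: 29.6
tool_pos: [562.4, 38.2, 119.9]
ee_rot: [[-0.999, -0.048, 0.0], [-0.048, 0.999, 0.0], [-0.0, 0.0, -1.0]]
wrist_force: [-3.4, 0.4, 9.2]
finger_gap: -0.001
```

```bash
python3 -m jog '[{"ax":0,"ay":0,"az":0,"x":0.15,"y":0,"z":0.2,"claw":0},{"ax":0,"ay":0,"az":0,"x":0.3,"y":0,"z":0.5,"claw":0},{"ax":0,"ay":0,"az":0,"x":0.3,"y":0,"z":0.5,"claw":0},{"ax":0,"ay":0,"az":0,"x":0.3,"y":0,"z":0.5,"claw":0}]'
```

```text
t: 30.0
tool_pos: [562.4, 38.2, 119.9]
ee_rot: [[-0.999, -0.048, 0.001], [-0.048, 0.999, 0.001], [-0.001, 0.001, -1.0]]
wrist_force: [-3.3, 0.2, 12.1]
finger_gap: -0.002
```

```bash
python3 -m jog '[{"ax":0,"ay":0,"az":0,"x":0.2,"y":0,"z":0.3,"claw":0},{"ax":0,"ay":0,"az":0,"x":0.4,"y":0,"z":0.6,"claw":0},{"ax":0,"ay":0,"az":0,"x":0.4,"y":0,"z":0.6,"claw":0},{"ax":0,"ay":0,"az":0,"x":0.4,"y":0,"z":0.6,"claw":0}]'; python3 -c "
from h import *
plan([562.4,38.2,120],92.8)
print(np.round(arm.observe()['torque'],3))"
```

```text
t: 30.4
tool_pos: [562.4, 38.2, 119.8]
ee_rot: [[-0.999, -0.048, 0.002], [-0.048, 0.999, 0.001], [-0.002, 0.001, -1.0]]
wrist_force: [-3.7, 0.4, 16.0]
finger_gap: -0.003
shift [ 0.   0.  -0.2] turn [ 0.04  0.11 -0.04] cur yaw 92.76 at [562.4  38.2 119.8] F [-3.7  0.4 16. ] gap -0.2 t 30.4
[0.008 0.937 0.011]
```

```bash
python3 -m jog '[{"ax":0,"ay":0,"az":0,"x":0.2,"y":0,"z":0.3,"claw":0},{"ax":0,"ay":0,"az":0,"x":0.5,"y":0,"z":0.6,"claw":0},{"ax":0,"ay":0,"az":0,"x":0.5,"y":0,"z":0.6,"claw":0},{"ax":0,"ay":0,"az":0,"x":0.5,"y":0,"z":0.6,"claw":0},{"ax":0,"ay":0,"az":0,"x":0.5,"y":0,"z":0.6,"claw":0}]'; python3 -m jog '[{"ax":0,"ay":0,"az":0,"x":0,"y":0,"z":0,"claw":0},{"ax":0,"ay":0,"az":0,"x":0,"y":0,"z":0,"claw":0},{"ax":0,"ay":0,"az":0,"x":0,"y":0,"z":0,"claw":0},{"ax":0,"ay":0,"az":0,"x":0,"y":0,"z":0,"claw":0},{"ax":0,"ay":0,"az":0,"x":0,"y":0,"z":0,"claw":0},{"ax":0,"ay":0,"az":0,"x":0,"y":0,"z":0,"claw":0},{"ax":0,"ay":0,"az":0,"x":0,"y":0,"z":0,"claw":0},{"ax":0,"ay":0,"az":0,"x":0,"y":0,"z":0,"claw":0},{"ax":0,"ay":0,"az":0,"x":0,"y":0,"z":0,"claw":0},{"ax":0,"ay":0,"az":0,"x":0,"y":0,"z":0,"claw":0}]'; python3 - <<'E'
from h import *
for n in("top","scene"): cv2.imwrite(f"pics/{n}15.png",arm.snapshot(n)[:,:,::-1])
plan([562.4,38.2,120],92.8)
t=cv2.imread("pics/top15.png")[:,:,::-1];s=cv2.imread("pics/scene15.png")[:,:,::-1]
a=cv2.resize(t[150:260,190:300],(560,560));b=cv2.resize(s[150:270,210:330],(560,560))
cv2.imwrite("pics/p15.png",cv2.resize(np.hstack([a,b])[:,:,::-1],(800,400)))
cv2.imwrite("pics/full15.png",s[:,:,::-1])
d=cv2.absdiff(cv2.imread("pics/scene13.png"),cv2.imread("pics/scene15.png")).max(2)
print("diff neck/lower-left region",d[195:235,235:262].mean(),"wrench",d[230:270,180:245].mean(),"lids",d[270:310,280:320].mean(),d[150:180,290:320].mean())
E
```

```text
t: 30.9
tool_pos: [562.4, 38.2, 119.8]
ee_rot: [[-0.999, -0.048, 0.003], [-0.048, 0.999, 0.001], [-0.003, 0.001, -1.0]]
wrist_force: [-4.3, -0.4, 19.0]
finger_gap: -0.002
t: 31.9
tool_pos: [562.5, 38.2, 119.8]
ee_rot: [[-0.999, -0.048, 0.003], [-0.048, 0.999, 0.001], [-0.003, 0.001, -1.0]]
wrist_force: [-4.1, -1.3, 19.0]
finger_gap: 0.002
shift [ 0.  -0.  -0.2] turn [ 0.05  0.17 -0.03] cur yaw 92.77 at [562.4  38.2 119.8] F [-5.2  0.3 18.9] gap 0.2 t 32.0
diff neck/lower-left region 2.214814814814815 wrench 2.07 lids 2.041875 2.09
```

View pics/p15.png

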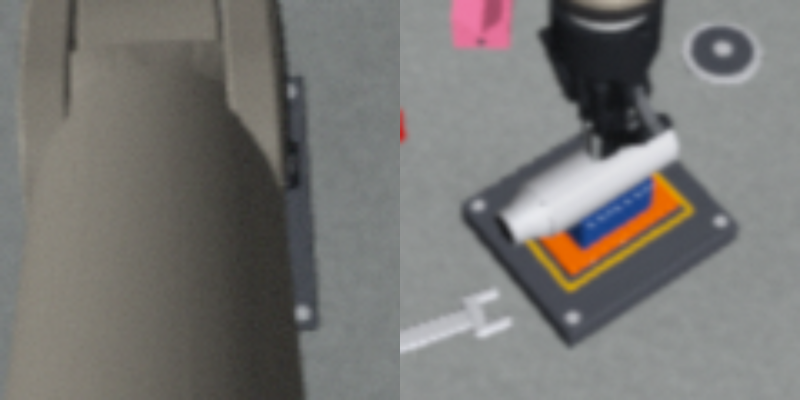

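View pics/full15.png

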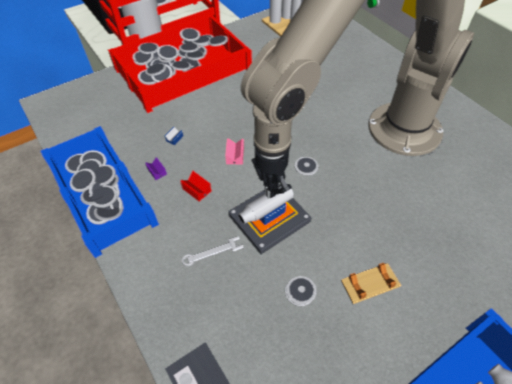

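```bash
python3 -c "
from bench import arm
s=arm.observe();print(s['t'],s['wrist_force'],s['tool_pos']);print(arm.sign_off())"
```

```text
32.0 [-5.23926478  0.33641636 18.85083119] [562.44549592  38.22228524 119.7825914 ]
the job is handed in; nothing more can be done
None
```

The job is done and handed in at 32 s of the 72 s allowed. The orange sheet lies inside the yellow outline. The larger blue V-block stands V-up on the middle of the sheet, along its length. The shell lies in the V and is still being pressed down.

- **How it is pressed:** I released the shell in the V and pushed on top of it with the fingers shut, so it could settle on both flanks. The gripper is about 38 mm above the block.
- **Sheet:** the two cameras put its centre about 1.3 mm and 3.2 mm from the outline's centre (about 1 mm averaged). It is turned about 0.8° against the outline and lies wholly inside it.
- **V-block and shell:** the block is within about 2 mm of the sheet's centre and within about 0.5° of its direction. Before pressing, the shell's edges in the top view matched a seated shell to about half a pixel, with the barrel centred on the block to about 1 mm.
- **Force:** it held steady at 19 N downward for over a second, with sideways force about zero. It never read above 20 N.
- **Bystanders:** the wrench and both lids showed no change between the pictures before and during pressing.

**Checks that disagreed or fell short:**
- About 4–5 N remains along the shell's length. My small correction did not remove it, though the visible end of the shell did not move.
- The two cameras differ by about 2–3 mm on the sheet's centre, and the top camera puts the block about 2 mm further in x than the arm's own reading.
- One automatic measurement of the shell's axis gave a 4 mm offset. I put that down to a bad edge threshold, because the raw edge pixels matched the seated position.
- The arm hid the shell from the top camera during the press, so bearing on both flanks is inferred from the seating match and the near-zero sideways force.

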